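# Unclamp the set scent tablets and tray them up

## Task

The plaster scent tablets have set flat under the hold-down clamp. Lift the clamp until it stays open by itself, then slide each tablet to the board's front edge so that it can be gripped, and lay all the tablets flat in the drying tray, side by side or stacked. When the board is empty fold the clamp down again, and leave the other things about the table alone.

Things in the scene. Friction and masses are not known exactly. Their poses are not given: they have to be found in the camera images.
- setting_board: fixed plywood board on runners, 220 mm deep (its x), 280 mm wide (its y), its flat top 40 mm above the table; origin under its centre, x points away from the robot. Guide strips 6 mm high (flush with the tablets' tops) and 12 mm wide run from the front edge to x = +50 mm
- front_edge (a point): middle of the board's front edge (x = -110 mm), on its top; axes as the board's. Here the lanes end: four, 54 mm wide, centred at y = -99, -33, +33 and +99 mm, open at both ends. In a lane the guide strips hide a tablet's sides; before this edge there is free space down to the table
- clamp (a joint): angle of the hold-down clamp, rad: about 0 with its four pads pressing on tablets, -0.05 shut on an empty board, 1.85 fully open (leaning back past upright). An over-centre spring (about 3 N at the grip) pulls it shut below about 0.95 to 1.15 rad; beyond that it throws it fully open and holds it
- clamp_grip (a point): centre of the clamp's grip: a round black bar 12 mm thick, 70 mm long, parallel to the board's y, free from above; shut, it stands about 42 mm above the board's top. It moves on an arc of radius 137 mm about the hinge, up and away from the robot as the clamp opens. 35 mm nearer the hinge is the cross bar with the pads
- clamp_hinge (a point): middle of the clamp's hinge line, fixed on the board at x = +90 mm, y = 0, 60 mm above the table; the line runs along the board's y
- tablet_0_mid (a point): flat plaster tablet, 90 mm long (its x), 50 mm wide (its y), 6 mm thick, 45 g; this point is its centre, half-way up. At the start it lies along a lane of the setting board under the clamp, its front end 15 to 45 mm back from the front edge. Three or four are present in a run; an absent one has no reading
- tablet_1_mid (a point): flat plaster tablet, 90 mm long (its x), 50 mm wide (its y), 6 mm thick, 45 g; this point is its centre, half-way up. At the start it lies along a lane of the setting board under the clamp, its front end 15 to 45 mm back from the front edge. Three or four are present in a run; an absent one has no reading
- tablet_2_mid (a point): flat plaster tablet, 90 mm long (its x), 50 mm wide (its y), 6 mm thick, 45 g; this point is its centre, half-way up. At the start it lies along a lane of the setting board under the clamp, its front end 15 to 45 mm back from the front edge. Three or four are present in a run; an absent one has no reading
- tablet_3_mid (a point): flat plaster tablet, 90 mm long (its x), 50 mm wide (its y), 6 mm thick, 45 g; this point is its centre, half-way up. At the start it lies along a lane of the setting board under the clamp, its front end 15 to 45 mm back from the front edge. Three or four are present in a run; an absent one has no reading
- drying_tray: loose shallow aluminium tray, outer 140 mm (its x) by 200 mm (its y), walls 4 mm thick and 16 mm high from its underside, floor 4 mm thick, 0.6 kg; origin at the centre of its underside, at the left of the board
- scent_bottle: bystander, to be left alone: small capped bottle, 29 mm across, 72 mm high; origin at the centre of its underside
- heart_mould_a: bystander, to be left alone: ivory heart-shaped mould, 50 mm across, 44 mm high; origin at the centre of its underside
- heart_mould_b: bystander, to be left alone: ivory heart-shaped mould, 57 mm across, 47 mm high; origin at the centre of its underside
- clover_mould: bystander, to be left alone: three-lobed ivory mould, 60 mm across, 42 mm high; origin at the centre of its underside
Things that resemble listed ones, but are neither listed nor needed, are in the scene too. Of the things that look like the drying_tray, the larger one is meant.

How it is judged:
On the way, in this order (a step that is already met when the one before it is completed fails the run):
1. the clamp stands open by itself, past its hold-open point, the robot off it (value of joint clamp above 1.5 rad and contact force between the fingers and setting_board below 0.5 N), for 0.3 s.
2. every tablet lies flat in the drying tray, the clamp still open (x of tablet_0_mid in the frame of drying_tray between -0.055 and 0.055 m and y of tablet_0_mid in the frame of drying_tray between -0.085 and 0.085 m and z of tablet_0_mid in the frame of drying_tray between 0 and 0.03 m and angle between the z axis of each of tablet_0_mid, tablet_1_mid, tablet_2_mid, tablet_3_mid and the z axis of drying_tray, either way round below 0.1 rad and angle between each of drying_tray, drying_tray, drying_tray, drying_tray's own z axis and vertical below 0.1 rad and x of tablet_1_mid in the frame of drying_tray between -0.055 and 0.055 m and y of tablet_1_mid in the frame of drying_tray between -0.085 and 0.085 m and z of tablet_1_mid in the frame of drying_tray between 0 and 0.03 m and x of tablet_2_mid in the frame of drying_tray between -0.055 and 0.055 m and y of tablet_2_mid in the frame of drying_tray between -0.085 and 0.085 m and z of tablet_2_mid in the frame of drying_tray between 0 and 0.03 m and x of tablet_3_mid in the frame of drying_tray between -0.055 and 0.055 m and y of tablet_3_mid in the frame of drying_tray between -0.085 and 0.085 m and z of tablet_3_mid in the frame of drying_tray between 0 and 0.03 m and value of joint clamp above 1.2 rad), for 0.2 s.
At the end, for the whole second after the job is handed in: every tablet present lies in the drying tray (centre inside its walls, under 30 mm above its underside, within 0.1 rad of flat on it), the tray is level, and the clamp is shut (under 0.1 rad) (x of tablet_0_mid in the frame of drying_tray between -0.055 and 0.055 m and y of tablet_0_mid in the frame of drying_tray between -0.085 and 0.085 m and z of tablet_0_mid in the frame of drying_tray between 0 and 0.03 m and angle between the z axis of each of tablet_0_mid, tablet_1_mid, tablet_2_mid, tablet_3_mid and the z axis of drying_tray, either way round below 0.1 rad and angle between each of drying_tray, drying_tray, drying_tray, drying_tray's own z axis and vertical below 0.1 rad and x of tablet_1_mid in the frame of drying_tray between -0.055 and 0.055 m and y of tablet_1_mid in the frame of drying_tray between -0.085 and 0.085 m and z of tablet_1_mid in the frame of drying_tray between 0 and 0.03 m and x of tablet_2_mid in the frame of drying_tray between -0.055 and 0.055 m and y of tablet_2_mid in the frame of drying_tray between -0.085 and 0.085 m and z of tablet_2_mid in the frame of drying_tray between 0 and 0.03 m and x of tablet_3_mid in the frame of drying_tray between -0.055 and 0.055 m and y of tablet_3_mid in the frame of drying_tray between -0.085 and 0.085 m and z of tablet_3_mid in the frame of drying_tray between 0 and 0.03 m and value of joint clamp below 0.1 rad); the robot touches nothing.
It fails at once if the scent bottle is knocked over or shifted by more than 40 mm (distance of scent_bottle from where it was at the start of the episode above 0.04 m or angle between scent_bottle's own z axis and vertical above 0.6 rad).
It fails at once if the heart mould is knocked over or shifted by more than 40 mm (distance of heart_mould_a from where it was at the start of the episode above 0.04 m or angle between heart_mould_a's own z axis and vertical above 0.6 rad).
It fails at once if the heart mould is knocked over or shifted by more than 40 mm (distance of heart_mould_b from where it was at the start of the episode above 0.04 m or angle between heart_mould_b's own z axis and vertical above 0.6 rad).
It fails at once if the clover mould is knocked over or shifted by more than 40 mm (distance of clover_mould from where it was at the start of the episode above 0.04 m or angle between clover_mould's own z axis and vertical above 0.6 rad).
Of tablet_0, tablet_1, tablet_2, tablet_3 only 3 to 4 are there at a start; the rules pass over those that are not, and their reading is None.
At some moment in a run one of drying_tray may be knocked a few centimetres aside while the robot is not near it.
Once in a run the grip may slacken for a moment while it holds something.
It also fails if it takes over 210 s, if anything falls off the work surface, if the arm or the gripper's body presses on something with over 40 N, if the wrist force passes 120 N, or if a joint passes its speed limit or range.

## Robot

A 6-joint arm with a two-finger parallel gripper is mounted at the origin on a cart in front of the work surface, level with it; the furniture and walls round the work are solid. World frame = base frame: x ahead of the robot, y to its left, z up, the work surface at z = 0. Lengths are in m, angles in rad, forces in N, time in s.
With the tool pointing down it reaches from about 0.25 to 0.725 m from the base axis. Payload 4 kg.
Tool frame: the origin (TCP) lies midway between the tips of the shut fingers; the grasp point (between the pads) lies 19 mm behind it; z points along the fingers, y is the line along which they close (so a half turn about z gives the same grasp; the last joint's range is limited). The gripper opens to 85 mm and grips with 20 to 120 N. Pads are 22 mm wide; open, the fingers measure 114 mm over their backs; the gripper's body (76 mm by 85 mm) begins 54 mm behind the grasp point. The pads swing forward as they close: fully open they stand 13 mm farther back than shut.
Start: joints at [1.329, 0.241, 0.005, 1.335, 0, 1.571], TCP at [0.12, 0.485, 0.231] pointing down, gripper open.
Joint ranges: [-2.72, 2.72], [-1.05, 1.87], [-1.09, 1.28], [-1.99, 2.15], [-1.42, 1.44], [-3.14, 3.14]. Speed limits (rad/s): [2.79, 2.79, 3.14, 3.14, 3.14, 3.14].

## Interface

Orientations are given as a unit quaternion [x, y, z, w].
In Python, from workcell import bot gives the robot as it stands. The module is installed in compiled form; this text tells all that it offers.
- The arm moves only by the tool jog_arm, never from a script. Its argument "deltas" is a list of rows, each an object with "fingers": the opening, from 0 (shut) to 1 (fully open); "delta_pos": the shift along the tool's x, y, z normalised to -1 to 1, where 1 is 300 mm, a list of three; "yaw": the turn about the tool's z normalised to -1 to 1, where 1 is pi/4 rad. A call has 1 to 12 rows; each row is the pose to reach, as a shift and turn from the pose commanded when the call began, along the tool's axes at that moment; what a row does not reach only later rows make up. A row lasts 1/10 s, in which the tool goes at most 50 mm and 8.59 degrees, less where a joint would pass 70% of its speed; a pose out of reach is approached as far as the arm can. A call with a number of a shift or a turn outside -1 to 1 is refused whole. A call with a gripper value outside its range is refused whole. The fingers move at their own pace and stop on an object; the grip force is fixed at half the most. Time passes only in rows, so rows that repeat a pose let the fingers close. It gives the time, the measured TCP pose, the force, the opening and the grip force at its end, in the units of the state.
- bot.get_obs(): the state, without advancing time (a new reading comes with each control period).
- bot.camera(name): name is "scene" or "top" or "wrist"; returns a dict with "image" (480x640x3 uint8, red, green, blue), "range_z" (480x640 float32, m along the optical axis (not along the pixel's ray), 0 where there is no reading), "fx", "fy", "cx", "cy" (pixels), "rvec" (rotation vector, rad) and "tvec" (3), from world to camera coordinates, as OpenCV has them. Camera axes: x right, y down, z forward; pixel columns grow to the right and rows downward; lengths in m; the calibration is good to about 2 mm. A picture is of the moment at which its call begins.
- bot.job_done(): hands the job in; it is judged then, once.
The state is a dict: "clock": time; "joint_pos": joint angles; "joint_vel": joint speeds; "tau": joint torques, N m; "eef_pos": TCP position; "tool_rot": TCP orientation; "ft_force": force on the tool from outside, world axes, zero at the start; "ft_torque": the same for the moment, N m; "grip_width": finger opening in m; "grasp_force": force on a finger pad.
Only numpy, scipy, OpenCV 4.12 (cv2) and the standard library are available. Lean on these libraries where they do the work, as an engineer would, in place of code of your own. Each camera call takes 0.05 s, during which the arm holds its last target. There are 200 camera calls.

## Working session

There is one attempt and no reset: what is moved stays moved. The work goes in short steps, Python scripts to look and compute and a tool call to move; the robot and the scene stay as the last step left them, time stands still between calls to the robot, and variables do not carry over. Pictures are saved under pics/ and viewed, at most 14 in all, crops included, and the job is handed in when it is done.

Besides the shell and the picture viewer there is one more tool, called after ">>>" by a JSON object that holds its "op" and its "data". jog_arm: Moves the arm, as the interface text tells. Scaled input: -1 to 1 covers 300 mm each way for a shift and pi/4 rad each way for a turn. Its arguments: {"type":"object","properties":{"deltas":{"type":"array","items":{"type":"object","properties":{"fingers":{"type":"number"},"delta_pos":{"type":"array","items":{"type":"number"}},"yaw":{"type":"number"}}}}},"required":["deltas"]}

```bash
mkdir -p pics; cat > h.py <<'E'
import numpy as np, cv2
from workcell import bot
def cam(n,save=None):
    c=bot.camera(n); c['R']=cv2.Rodrigues(np.array(c['rvec'],float))[0]; c['t']=np.array(c['tvec'],float).ravel()
    if save: cv2.imwrite('pics/'+save,c['image'][:,:,::-1])
    return c
def cloud(c):
    v,u=np.mgrid[0:480,0:640]; z=c['range_z'].astype(float)
    p=np.stack([(u-c['cx'])/c['fx']*z,(v-c['cy'])/c['fy']*z,z],-1)
    w=(p-c['t'])@c['R']; w[z<=0]=np.nan; return w
def proj(c,P):
    q=np.atleast_2d(P)@c['R'].T+c['t']; return np.c_[q[:,0]/q[:,2]*c['fx']+c['cx'],q[:,1]/q[:,2]*c['fy']+c['cy']]
E
python3 - <<'E'
from h import *
o=bot.get_obs(); print({k:np.round(v,3) for k,v in o.items()})
c=cam('top','t0.png'); np.savez('t0.npz',w=cloud(c)); s=cam('scene','s0.png'); np.savez('s0.npz',w=cloud(s))
print(c['fx'],-c['R'].T@c['t'],-s['R'].T@s['t'])
E
```

```text
{'clock': np.float64(0.0), 'joint_pos': array([1.329, 0.241, 0.004, 1.335, 0.   , 1.571]), 'joint_vel': array([ 0.001,  0.001,  0.001,  0.   , -0.001,  0.   ]), 'tau': array([ 1.0000e-03, -3.7231e+01,  2.5241e+01,  1.7000e-02, -0.0000e+00,
       -0.0000e+00]), 'eef_pos': array([0.12 , 0.485, 0.23 ]), 'tool_rot': array([ 0.121,  0.993, -0.001, -0.   ]), 'ft_force': array([ 0.669,  0.394, -0.716]), 'ft_torque': array([ 0.006, -0.013,  0.054]), 'grasp_force': np.float64(0.0), 'grip_width': np.float64(0.085)}
458.1084765273798 [ 0.34805852 -0.02004069  1.22055646] [-0.16413732 -0.48370461  1.00863594]
```

View pics/t0.png

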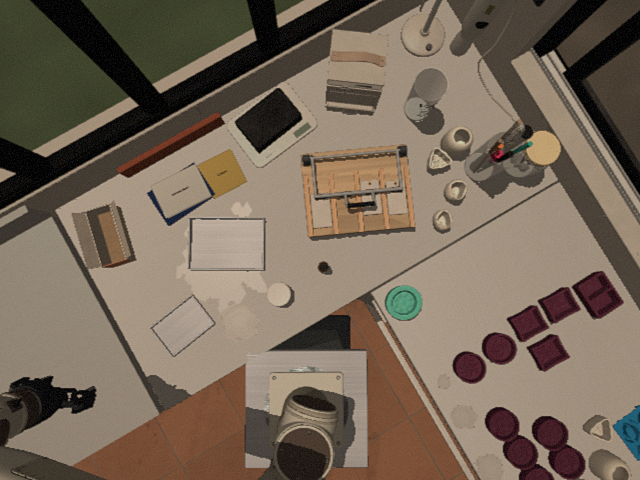

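View pics/s0.png

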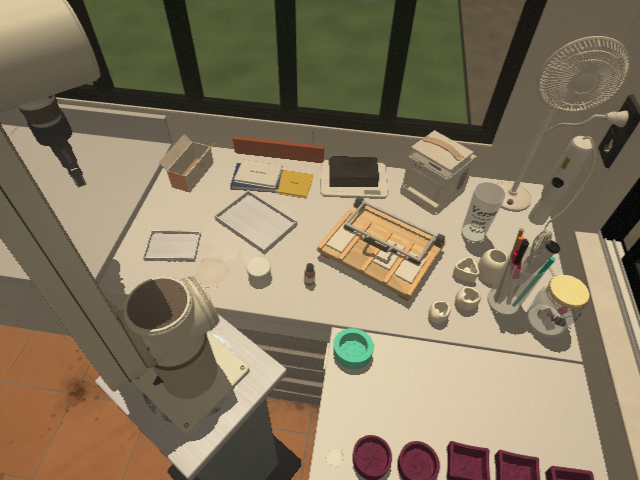

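```bash
python3 - <<'E'
from h import *
im=cv2.imread('pics/t0.png')
cv2.imwrite('pics/b0.png',cv2.resize(im[135:250,290:425],None,fx=5,fy=5,interpolation=cv2.INTER_CUBIC))
w=np.load('t0.npz')['w']
for u,v in [(302,152),(410,146),(414,229),(309,239),(360,200),(190,220),(265,219),(264,270),(190,270),(228,245),(324,268),(280,295),(443,222),(457,190),(439,160)]: print(u,v,np.round(w[v-1:v+2,u-1:u+2].reshape(-1,3).mean(0),3), np.round(w[v,u],3))
E
```

```text
302 152 [ 0.68   0.01  -0.001] [ 0.681  0.01  -0.005]
410 146 [ 0.696 -0.284 -0.   ] [ 0.696 -0.284 -0.001]
414 229 [ 0.47  -0.291 -0.003] [ 0.47  -0.29   0.001]
309 239 [ 0.444 -0.009 -0.001] [ 0.444 -0.009 -0.001]
360 200 [ 0.541 -0.142  0.044] [ 0.541 -0.141  0.047]
190 220 [0.494 0.306 0.011] [0.494 0.306 0.012]
265 219 [0.497 0.108 0.005] [ 0.498  0.109 -0.003]
264 270 [ 0.361  0.111 -0.001] [0.361 0.111 0.   ]
190 270 [0.362 0.306 0.004] [0.362 0.306 0.004]
228 245 [0.428 0.207 0.003] [0.428 0.207 0.001]
324 268 [ 0.365 -0.047  0.069] [ 0.365 -0.047  0.065]
280 295 [0.297 0.065 0.039] [0.297 0.065 0.04 ]
443 222 [ 0.485 -0.361  0.026] [ 0.483 -0.357  0.042]
457 190 [ 0.574 -0.406  0.007] [ 0.574 -0.407  0.006]
439 160 [ 0.655 -0.359  0.008] [ 0.655 -0.359  0.01 ]
```

View pics/b0.png

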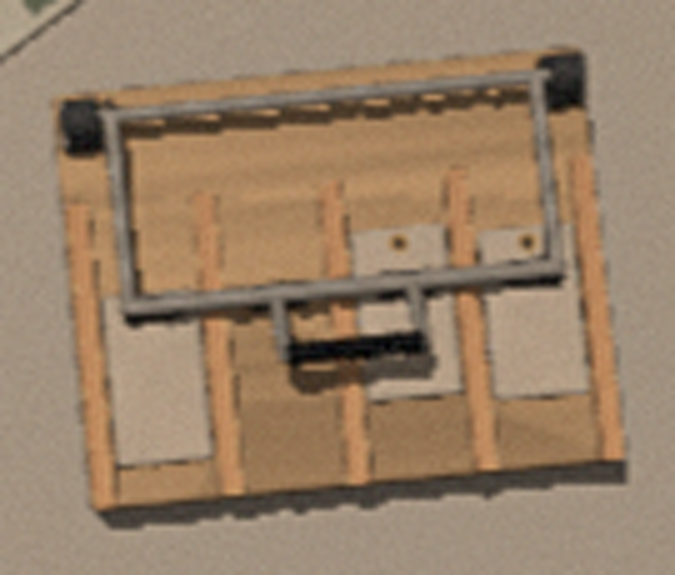

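```bash
cat >> h.py <<'E'
def ray(c,uv,z):
    d=c['R'].T@np.array([(uv[0]-c['cx'])/c['fx'],(uv[1]-c['cy'])/c['fy'],1]); o=-c['R'].T@c['t']
    return (o+d*(z-o[2])/d[2])
def fit2d(local,world):
    L=np.array(local,float);W=np.array(world)[:,:2];a=L-L.mean(0);b=W-W.mean(0)
    th=np.arctan2((a[:,0]*b[:,1]-a[:,1]*b[:,0]).sum(),(a*b).sum()); R=np.array([[np.cos(th),-np.sin(th)],[np.sin(th),np.cos(th)]])
    t=W.mean(0)-R@L.mean(0); return t,th,W-(L@R.T+t)
def toolR(): 
    from scipy.spatial.transform import Rotation
    return Rotation.from_quat(bot.get_obs()['tool_rot']).as_matrix()
def plan(*targets):
    """targets: (world xyz, phi of tool y or None) -> delta units from present pose"""
    R=toolR(); p=bot.get_obs()['eef_pos']; phi0=np.arctan2(R[1,1],R[0,1]); print('at',np.round(p,4),'phi',round(phi0,3))
    for t,phi in targets:
        d=R.T@(np.array(t)-p)/0.3; y=0 if phi is None else -((phi-phi0+np.pi/2)%np.pi-np.pi/2)/(np.pi/4)
        print(np.round(t,3),'->',np.round(d,3),'yaw',round(y,3))
E
python3 - <<'E'
from h import *
c=cam('top')
px=lambda x,y:((x-2)/5+290,(y-2)/5+135)
P=[ray(c,px(*q),.04) for q in [(97,508),(623,460),(582,50),(57,100)]]
t,th,e=fit2d([(-.11,.14),(-.11,-.14),(.11,-.14),(.11,.14)],P); print('board',t,th,'\n',e)
R=np.array([[np.cos(th),-np.sin(th)],[np.sin(th),np.cos(th)]])
loc=lambda q,z:R.T@(ray(c,px(*q),z)[:2]-t)
print('bar',loc((290,352),.082),loc((425,340),.082))
for q in [(118,465),(212,456),(108,300),(370,402),(462,390),(352,233),(443,225),(497,398),(586,390)]: print('tab',loc(q,.046))
# tray from depth: walls
w=cloud(c); im=c['image']
T=[ray(c,q,.016) for q in [(189.5,219),(265.5,218.5),(265.5,270.5),(189.5,270.5)]]
tt,tth,te=fit2d([(.07,.1),(.07,-.1),(-.07,-.1),(-.07,.1)],T); print('tray',tt,tth,te)
for n,s in [('bottle',(slice(258,280),slice(312,336)))]:
    q=w[s].reshape(-1,3);q=q[(q[:,2]>.02)];print(n,q.mean(0),q.min(0),q.max(0))
F=lambda x,y,z:(*(t+R@[x,y]),z)
print('board->world bar', F(-.045,0,.082))
plan((F(-.047,0,.2),th))
cv2.imwrite('pics/tr.png',cv2.resize(im[205:300,180:350][:,:,::-1],None,fx=4,fy=4,interpolation=cv2.INTER_CUBIC))
E
```

```text
board [ 0.56757251 -0.13621342] 0.09007937730857023 
 [[ 0.00232866 -0.00259849]
 [ 0.00129882  0.00341719]
 [-0.00132522  0.00114676]
 [-0.00230226 -0.00196546]]
bar [-0.04231832  0.03353807] [-0.04254785 -0.03454129]
tab [-0.08729292  0.12436738]
tab [-0.08715038  0.07568587]
tab [-0.00132492  0.12153596]
tab [-0.06681978 -0.00829195]
tab [-0.06501674 -0.05630385]
tab [ 0.02195561 -0.00788304]
tab [ 0.0217783  -0.05541141]
tab [-0.07083622 -0.07390007]
tab [-0.07096249 -0.12020447]
tray [0.42844812 0.20544197] 0.0033971778831821766 [[-1.79084816e-03  7.45384835e-04]
 [-1.69909901e-03  1.55409896e-04]
 [ 1.05956085e-03  4.55338172e-05]
 [ 2.43038633e-03 -9.46328548e-04]]
bottle [ 0.36895402 -0.04509291  0.05626759] [ 0.35530698 -0.05794787  0.02525733] [ 0.38354413 -0.03224636  0.07408115]
board->world bar (np.float64(0.5227549568645344), np.float64(-0.14026151394838746), 0.082)
at [0.1196 0.485  0.2306] phi 1.329
[ 0.521 -0.14   0.2  ] -> [-1.798 -1.704  0.105] yaw 1.577
```

View pics/tr.png

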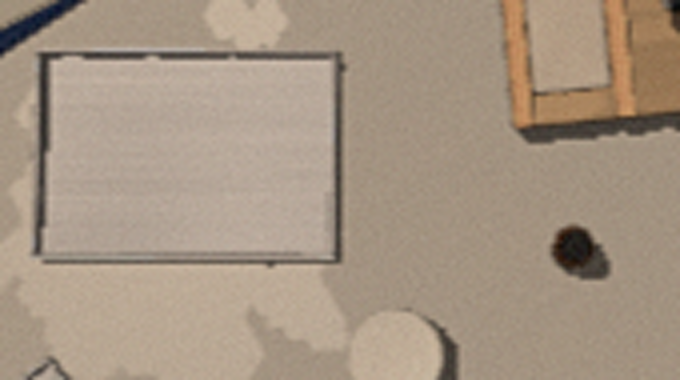

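>>> {"op": "jog_arm", "data": {"deltas": [{"delta_pos":[-0.9,-0.85,0],"yaw":0.8,"fingers":0.3},{"delta_pos":[-0.9,-0.85,0],"yaw":0.8,"fingers":0.3},{"delta_pos":[-0.9,-0.85,0],"yaw":0.8,"fingers":0.3},{"delta_pos":[-0.9,-0.85,0],"yaw":0.8,"fingers":0.3},{"delta_pos":[-0.9,-0.85,0],"yaw":0.8,"fingers":0.3},{"delta_pos":[-0.9,-0.85,0],"yaw":0.8,"fingers":0.3},{"delta_pos":[-0.9,-0.85,0],"yaw":0.8,"fingers":0.3},{"delta_pos":[-0.9,-0.85,0],"yaw":0.8,"fingers":0.3},{"delta_pos":[-0.9,-0.85,0],"yaw":0.8,"fingers":0.3}]}}

```text
clock: 1.05
eef_pos: [0.3218, 0.171, 0.2312]
tool_rot: [0.424, 0.906, -0.0, 0.0]
ft_force: [0.1, 0.4, -0.6]
grip_width: 0.0257
grasp_force: 0.0
```

```bash
cat >> h.py <<'E'
BT=np.array([0.5676,-0.1362]);BY=0.09
def F(x,y,z): return (*(BT+np.array([[np.cos(BY),-np.sin(BY)],[np.sin(BY),np.cos(BY)]])@[x,y]),z)
E
python3 -c "
from h import *
plan((F(-.0435,0,.15),BY))"
```

```text
at [0.3218 0.171  0.2312] phi 0.695
[ 0.524 -0.14   0.15 ] -> [-1.229 -0.146  0.271] yaw 0.77
```

>>> {"op": "jog_arm", "data": {"deltas": [{"delta_pos":[-0.9,-0.1,0],"yaw":0.77,"fingers":0.3},{"delta_pos":[-0.9,-0.1,0],"yaw":0.77,"fingers":0.3},{"delta_pos":[-0.9,-0.1,0],"yaw":0.77,"fingers":0.3},{"delta_pos":[-0.9,-0.1,0],"yaw":0.77,"fingers":0.3},{"delta_pos":[-0.9,-0.1,0],"yaw":0.77,"fingers":0.3},{"delta_pos":[-0.9,-0.1,0],"yaw":0.77,"fingers":0.3},{"delta_pos":[-0.9,-0.1,0],"yaw":0.77,"fingers":0.3},{"delta_pos":[-0.9,-0.1,0],"yaw":0.77,"fingers":0.3}]}}

```text
clock: 1.85
eef_pos: [0.4715, -0.0516, 0.2307]
tool_rot: [0.672, 0.74, -0.0, -0.001]
ft_force: [-0.3, 0.7, -0.0]
grip_width: 0.0254
grasp_force: 0.0
```

```bash
python3 -c "
from h import *
plan((F(-.0435,0,.13),BY),(F(-.0435,0,.074),BY))"
```

```text
at [ 0.4715 -0.0516  0.2307] phi 0.096
[ 0.524 -0.14   0.13 ] -> [-0.311  0.147  0.335] yaw 0.008
[ 0.524 -0.14   0.074] -> [-0.311  0.148  0.522] yaw 0.008
```

>>> {"op": "jog_arm", "data": {"deltas": [{"delta_pos":[-0.311,0.147,0],"yaw":0.008,"fingers":0.3},{"delta_pos":[-0.311,0.147,0.15],"yaw":0.008,"fingers":0.3},{"delta_pos":[-0.311,0.147,0.335],"yaw":0.008,"fingers":0.3},{"delta_pos":[-0.311,0.147,0.335],"yaw":0.008,"fingers":0.3},{"delta_pos":[-0.311,0.147,0.335],"yaw":0.008,"fingers":0.3}]}}

```text
clock: 2.35
eef_pos: [0.5217, -0.1389, 0.1271]
tool_rot: [0.674, 0.739, -0.002, -0.004]
ft_force: [0.3, -0.2, 0.8]
grip_width: 0.0254
grasp_force: 0.0
```

```bash
python3 -c "
from h import *
plan((F(-.0435,0,.074),BY))
w=cam('wrist','w0.png'); c=cloud(w); L=((c[...,:2]-BT).reshape(-1,2)@np.array([[np.cos(BY),-np.sin(BY)],[np.sin(BY),np.cos(BY)]])).reshape(480,640,2)
m=(c[...,2]>.075)&(c[...,2]<.1)&(abs(L[...,1])<.033)&(abs(L[...,0]+.04)<.04)
print(m.sum(), L[m].mean(0),np.percentile(L[m][:,0],[2,20,50,80,98]),np.percentile(c[m][:,2],[2,50,98]))
"
```

```text
at [ 0.5217 -0.1389  0.1271] phi 0.091
[ 0.524 -0.14   0.074] -> [-0.006  0.009  0.177] yaw 0.002
2587 [-0.04147191  0.00044389] [-0.04754653 -0.04529122 -0.04167776 -0.03801823 -0.03090344] [0.07787128 0.08660373 0.08841658]
```

View pics/w0.png

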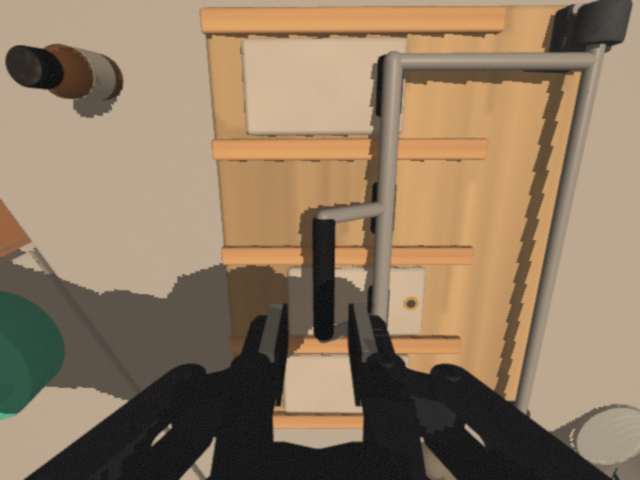

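>>> {"op": "jog_arm", "data": {"deltas": [{"delta_pos":[-0.005,0.009,0.09],"yaw":0.0,"fingers":0.3},{"delta_pos":[-0.005,0.009,0.177],"yaw":0.0,"fingers":0.3},{"delta_pos":[-0.005,0.009,0.177],"yaw":0.0,"fingers":0.3},{"delta_pos":[-0.005,0.009,0.177],"yaw":0.0,"fingers":0.0},{"delta_pos":[-0.005,0.009,0.177],"yaw":0.0,"fingers":0.0},{"delta_pos":[-0.005,0.009,0.177],"yaw":0.0,"fingers":0.0},{"delta_pos":[-0.005,0.009,0.177],"yaw":0.0,"fingers":0.0}]}}

```text
clock: 3.1
eef_pos: [0.5249, -0.1414, 0.0792]
tool_rot: [0.674, 0.738, -0.001, -0.002]
ft_force: [-7.4, 0.5, 0.5]
grip_width: 0.0094
grasp_force: 58.6
```

```bash
python3 -c "
from h import *
p=bot.get_obs()['eef_pos']; d=p[:2]-BT; xl=d@[np.cos(BY),np.sin(BY)]; yl=d@[-np.sin(BY),np.cos(BY)]; print(xl,yl)
a0=np.arcsin(.022/.137); x0=.137*np.cos(a0);z0=.137*np.sin(a0)
plan(*[(F(xl+x0-.137*np.cos(a0+th),yl,p[2]-z0+.137*np.sin(a0+th)),None) for th in np.arange(.15,1.51,.15)])"
```

```text
-0.04298015369099793 -0.0013183943922446945
at [ 0.5249 -0.1414  0.0792] phi 0.09
[ 0.53  -0.141  0.099] -> [ 0.     0.016 -0.067] yaw 0
[ 0.537 -0.14   0.118] -> [ 0.     0.041 -0.13 ] yaw 0
[ 0.548 -0.139  0.136] -> [ 0.     0.076 -0.189] yaw 0
[ 0.561 -0.138  0.152] -> [ 0.     0.119 -0.242] yaw 0
[ 0.576 -0.137  0.165] -> [ 0.     0.17  -0.288] yaw 0
[ 0.593 -0.135  0.177] -> [ 0.     0.227 -0.326] yaw 0
[ 0.612 -0.134  0.185] -> [ 0.     0.288 -0.355] yaw 0
[ 0.631 -0.132  0.191] -> [ 0.     0.354 -0.375] yaw 0
[ 0.651 -0.13   0.194] -> [ 0.     0.422 -0.384] yaw 0
[ 0.672 -0.128  0.194] -> [ 0.     0.49  -0.384] yaw 0
```

>>> {"op": "jog_arm", "data": {"deltas": [{"delta_pos":[0,0.008,-0.05],"yaw":0.0,"fingers":0.0},{"delta_pos":[0,0.016,-0.08],"yaw":0.0,"fingers":0.0},{"delta_pos":[0,0.041,-0.14],"yaw":0.0,"fingers":0.0},{"delta_pos":[0,0.041,-0.14],"yaw":0.0,"fingers":0.0}]}}

```text
clock: 3.5
eef_pos: [0.5391, -0.1402, 0.1232]
tool_rot: [0.674, 0.738, 0.0, -0.001]
ft_force: [-8.3, 1.9, 3.0]
grip_width: 0.0088
grasp_force: 58.8
```

>>> {"op": "jog_arm", "data": {"deltas": [{"delta_pos":[0,0.033,-0.057],"fingers":0,"yaw":0},{"delta_pos":[0,0.076,-0.108],"fingers":0,"yaw":0},{"delta_pos":[0,0.127,-0.153],"fingers":0,"yaw":0},{"delta_pos":[0,0.184,-0.19],"fingers":0,"yaw":0},{"delta_pos":[0,0.245,-0.219],"fingers":0,"yaw":0},{"delta_pos":[0,0.31,-0.238],"fingers":0,"yaw":0},{"delta_pos":[0,0.378,-0.247],"fingers":0,"yaw":0},{"delta_pos":[0,0.43,-0.247],"fingers":0,"yaw":0},{"delta_pos":[0,0.43,-0.247],"fingers":0,"yaw":0}]}}

```text
clock: 4.4
eef_pos: [0.6715, -0.1292, 0.1964]
tool_rot: [0.674, 0.739, 0.002, 0.003]
ft_force: [-0.1, 0.0, -0.4]
grip_width: -0.0002
grasp_force: 0.0
```

```bash
python3 -c "
from h import *
cam('scene','s1.png')"
```

```text
(no output)
```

View pics/s1.png

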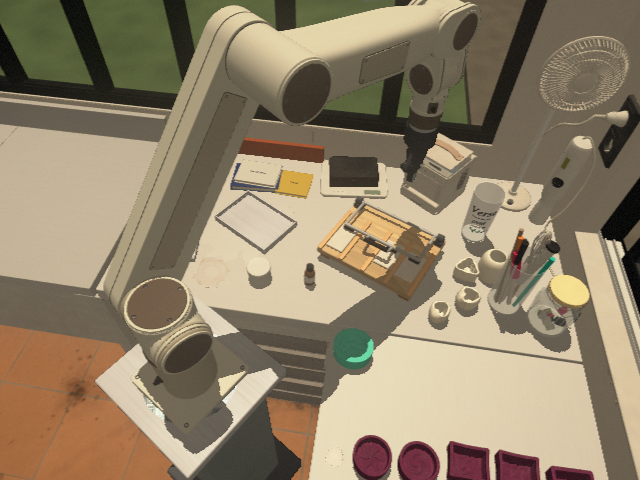

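```bash
python3 -c "
from h import *
plan((F(-.0425,0,.15),BY),(F(-.0425,0,.064),BY))"
```

```text
at [ 0.6701 -0.1294  0.1959] phi 0.091
[ 0.525 -0.14   0.15 ] -> [ 0.009 -0.484  0.151] yaw 0.001
[ 0.525 -0.14   0.064] -> [ 0.009 -0.486  0.438] yaw 0.001
```

>>> {"op": "jog_arm", "data": {"deltas": [{"delta_pos":[0.009,-0.484,0],"fingers":0.3,"yaw":0},{"delta_pos":[0.009,-0.484,0.0],"fingers":0.3,"yaw":0},{"delta_pos":[0.009,-0.484,0.151],"fingers":0.3,"yaw":0},{"delta_pos":[0.009,-0.484,0.151],"fingers":0.3,"yaw":0},{"delta_pos":[0.009,-0.484,0.151],"fingers":0.3,"yaw":0},{"delta_pos":[0.009,-0.484,0.24],"fingers":0.3,"yaw":0},{"delta_pos":[0.009,-0.484,0.34],"fingers":0.3,"yaw":0},{"delta_pos":[0.009,-0.484,0.438],"fingers":0.3,"yaw":0},{"delta_pos":[0.009,-0.484,0.438],"fingers":0.3,"yaw":0},{"delta_pos":[0.009,-0.484,0.438],"fingers":0.3,"yaw":0}]}}

```text
clock: 5.45
eef_pos: [0.5253, -0.1404, 0.064]
tool_rot: [0.675, 0.738, 0.001, 0.001]
ft_force: [0.7, -0.4, 0.0]
grip_width: 0.0255
grasp_force: 0.0
```

Reached freely; now close.

>>> {"op": "jog_arm", "data": {"deltas": [{"delta_pos":[0,0,0],"fingers":0,"yaw":0},{"delta_pos":[0,0,0],"fingers":0,"yaw":0},{"delta_pos":[0,0,0],"fingers":0,"yaw":0},{"delta_pos":[0,0,0],"fingers":0,"yaw":0}]}}

```text
clock: 5.85
eef_pos: [0.5248, -0.1407, 0.065]
tool_rot: [0.675, 0.738, 0.001, 0.002]
ft_force: [-3.0, -0.6, 5.9]
grip_width: 0.0097
grasp_force: 58.7
```

>>> {"op": "jog_arm", "data": {"deltas": [{"delta_pos":[0,0.006,-0.033],"fingers":0,"yaw":0},{"delta_pos":[0,0.016,-0.067],"fingers":0,"yaw":0},{"delta_pos":[0,0.028,-0.1],"fingers":0,"yaw":0},{"delta_pos":[0,0.041,-0.13],"fingers":0,"yaw":0},{"delta_pos":[0,0.058,-0.16],"fingers":0,"yaw":0},{"delta_pos":[0,0.076,-0.189],"fingers":0,"yaw":0},{"delta_pos":[0,0.097,-0.216],"fingers":0,"yaw":0},{"delta_pos":[0,0.119,-0.242],"fingers":0,"yaw":0},{"delta_pos":[0,0.144,-0.266],"fingers":0,"yaw":0}]}}

```text
clock: 6.75
eef_pos: [0.5629, -0.137, 0.1431]
tool_rot: [0.675, 0.738, -0.003, -0.002]
ft_force: [-10.5, -4.6, 4.2]
grip_width: 0.01
grasp_force: 58.4
```

>>> {"op": "jog_arm", "data": {"deltas": [{"delta_pos":[0,0.026,-0.022],"fingers":0,"yaw":0},{"delta_pos":[0,0.053,-0.042],"fingers":0,"yaw":0},{"delta_pos":[0,0.083,-0.06],"fingers":0,"yaw":0},{"delta_pos":[0,0.113,-0.075],"fingers":0,"yaw":0},{"delta_pos":[0,0.144,-0.089],"fingers":0,"yaw":0},{"delta_pos":[0,0.177,-0.1],"fingers":0,"yaw":0},{"delta_pos":[0,0.21,-0.109],"fingers":0,"yaw":0},{"delta_pos":[0,0.245,-0.114],"fingers":0,"yaw":0},{"delta_pos":[0,0.28,-0.118],"fingers":0,"yaw":0},{"delta_pos":[0,0.31,-0.118],"fingers":0,"yaw":0},{"delta_pos":[0,0.34,-0.118],"fingers":0,"yaw":0},{"delta_pos":[0,0.34,-0.118],"fingers":0,"yaw":0}]}}

```text
clock: 7.95
eef_pos: [0.6705, -0.1269, 0.1807]
tool_rot: [0.675, 0.738, 0.002, 0.002]
ft_force: [0.0, -2.0, 3.9]
grip_width: 0.0097
grasp_force: 63.2
```

Held at about 1.5 rad. Open and raise.

>>> {"op": "jog_arm", "data": {"deltas": [{"delta_pos":[0,0,0],"fingers":0.35,"yaw":0},{"delta_pos":[0,0,0],"fingers":0.35,"yaw":0},{"delta_pos":[0,0,0],"fingers":0.35,"yaw":0},{"delta_pos":[0,0,-0.1],"fingers":0.35,"yaw":0},{"delta_pos":[0,0,-0.2],"fingers":0.35,"yaw":0},{"delta_pos":[0,-0.1,-0.2],"fingers":0,"yaw":0},{"delta_pos":[0,-0.25,-0.2],"fingers":0,"yaw":0},{"delta_pos":[0,-0.4,-0.2],"fingers":0,"yaw":0},{"delta_pos":[0,-0.4,-0.2],"fingers":0,"yaw":0},{"delta_pos":[0,-0.4,-0.2],"fingers":0,"yaw":0}]}}

```text
clock: 8.95
eef_pos: [0.547, -0.1375, 0.2378]
tool_rot: [0.675, 0.738, 0.0, -0.001]
ft_force: [0.3, -1.0, 0.4]
grip_width: 0.0003
grasp_force: 0.0
```

```bash
python3 -c "
from h import *
s=cam('scene','s2.png'); cv2.imwrite('pics/s2c.png',cv2.resize(s['image'][120:330,290:480][:,:,::-1],None,fx=2.8,fy=2.8,interpolation=cv2.INTER_CUBIC))
plan((F(.02,.099,.15),BY))"
```

```text
at [ 0.5488 -0.1377  0.2382] phi 0.089
[ 0.579 -0.036  0.15 ] -> [0.33  0.129 0.294] yaw -0.001
```

View pics/s2c.png

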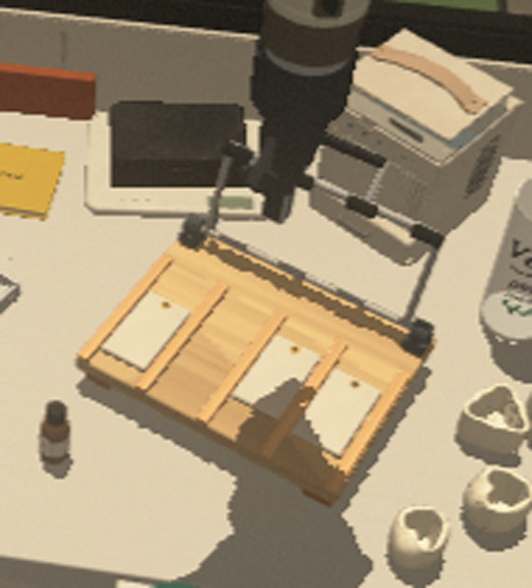

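>>> {"op": "jog_arm", "data": {"deltas": [{"delta_pos":[0.33,0.14,0],"fingers":0,"yaw":-1},{"delta_pos":[0.33,0.14,0],"fingers":0,"yaw":-1},{"delta_pos":[0.33,0.14,0],"fingers":0,"yaw":-1},{"delta_pos":[0.33,0.14,0],"fingers":0,"yaw":-1},{"delta_pos":[0.33,0.14,0],"fingers":0,"yaw":-1},{"delta_pos":[0.33,0.14,0],"fingers":0,"yaw":-1},{"delta_pos":[0.33,0.14,0],"fingers":0,"yaw":-1}]}}

```text
clock: 9.7
eef_pos: [0.5833, -0.0348, 0.2376]
tool_rot: [0.341, 0.94, 0.0, 0.001]
ft_force: [0.1, -0.1, -0.3]
grip_width: -0.0
grasp_force: 0.0
```

>>> {"op": "jog_arm", "data": {"deltas": [{"delta_pos":[0,0,0.1],"fingers":0,"yaw":-1},{"delta_pos":[0,0,0.3],"fingers":0,"yaw":-1},{"delta_pos":[0,0,0.3],"fingers":0,"yaw":-1},{"delta_pos":[0,0,0.3],"fingers":0,"yaw":-1},{"delta_pos":[0,0,0.3],"fingers":0,"yaw":-1},{"delta_pos":[0,0,0.3],"fingers":0,"yaw":-1},{"delta_pos":[0,0,0.3],"fingers":0,"yaw":-1}]}}

```text
clock: 10.4
eef_pos: [0.5826, -0.0353, 0.1475]
tool_rot: [-0.044, 0.999, 0.0, 0.0]
ft_force: [0.1, -0.1, -0.2]
grip_width: 0.0001
grasp_force: 0.0
```

```bash
python3 -c "
from h import *
P=BY+np.pi/2
plan((F(.028,.099,.0425),P),(F(-.045,.099,.0425),P))"
```

```text
at [ 0.5826 -0.0353  0.1475] phi 1.66
[ 0.587 -0.035  0.042] -> [-0.013 -0.001  0.35 ] yaw -0.001
[ 0.514 -0.042  0.042] -> [ 0.23  -0.001  0.35 ] yaw -0.001
```

>>> {"op": "jog_arm", "data": {"deltas": [{"delta_pos":[-0.013,0,0.15],"fingers":0,"yaw":0},{"delta_pos":[-0.013,0,0.29],"fingers":0,"yaw":0},{"delta_pos":[-0.013,0,0.35],"fingers":0,"yaw":0},{"delta_pos":[-0.013,0,0.35],"fingers":0,"yaw":0},{"delta_pos":[0.02,0,0.35],"fingers":0,"yaw":0},{"delta_pos":[0.06,0,0.35],"fingers":0,"yaw":0},{"delta_pos":[0.1,0,0.35],"fingers":0,"yaw":0},{"delta_pos":[0.14,0,0.35],"fingers":0,"yaw":0},{"delta_pos":[0.18,0,0.35],"fingers":0,"yaw":0},{"delta_pos":[0.2,0,0.35],"fingers":0,"yaw":0},{"delta_pos":[0.21,0,0.35],"fingers":0,"yaw":0},{"delta_pos":[0.21,0,0.35],"fingers":0,"yaw":0}]}}

```text
clock: 11.6
eef_pos: [0.5188, -0.0411, 0.0428]
tool_rot: [-0.045, 0.999, -0.0, 0.0]
ft_force: [-0.1, 0.8, -0.5]
grip_width: -0.0001
grasp_force: 0.0
```

```bash
cat >> h.py <<'E'
def bloc(p): d=np.asarray(p)[...,:2]-BT; c,s=np.cos(BY),np.sin(BY); return np.stack([d[...,0]*c+d[...,1]*s,-d[...,0]*s+d[...,1]*c],-1)
E
python3 -c "
from h import *
w=cam('scene','s3.png'); c=cloud(w); L=bloc(c)
for y in (.099,-.033,-.099):
  m=(c[...,2]>.040)&(c[...,2]<.052)&(abs(L[...,1]-y)<.02)&(L[...,0]>-.2)&(L[...,0]<-.115); print(y,m.sum(),np.percentile(L[m][:,0],[1,10,50]) if m.any() else '')
cv2.imwrite('pics/s3c.png',cv2.resize(w['image'][150:310,290:460][:,:,::-1],None,fx=3.5,fy=3.5,interpolation=cv2.INTER_CUBIC))
print(bloc(bot.get_obs()['eef_pos']))
"
```

```text
0.099 167 [-0.19914717 -0.19500466 -0.13234831]
-0.033 0 
-0.099 0 
[-0.03963017  0.09906253]
```

View pics/s3c.png

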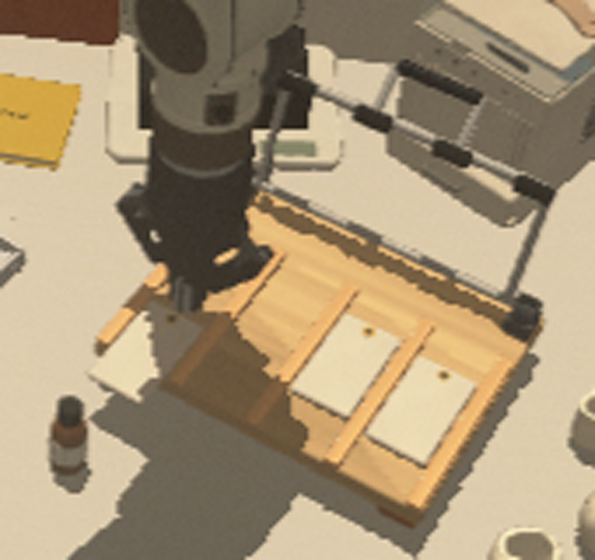

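>>> {"op": "jog_arm", "data": {"deltas": [{"delta_pos":[0.01,0,0],"fingers":0,"yaw":0},{"delta_pos":[0.018,0,0],"fingers":0,"yaw":0},{"delta_pos":[0.018,0,0],"fingers":0,"yaw":0},{"delta_pos":[0.0,0,0],"fingers":0,"yaw":0},{"delta_pos":[0,0,-0.15],"fingers":0.0,"yaw":0},{"delta_pos":[0,0,-0.3],"fingers":0.5,"yaw":0},{"delta_pos":[0.15,0,-0.3],"fingers":1,"yaw":0},{"delta_pos":[0.29,0,-0.3],"fingers":1,"yaw":0},{"delta_pos":[0.29,0,-0.3],"fingers":1,"yaw":0},{"delta_pos":[0.29,0,-0.3],"fingers":1,"yaw":0}]}}

```text
clock: 12.65
eef_pos: [0.4318, -0.0489, 0.1329]
tool_rot: [-0.045, 0.999, -0.0, 0.0]
ft_force: [0.6, 0.1, 0.0]
grip_width: 0.0723
grasp_force: 0.0
```

```bash
cat >> h.py <<'E'
def over():
  w=cam('scene'); c=cloud(w); L=bloc(c)
  for y in (.099,-.033,-.099):
    m=(c[...,2]>.038)&(c[...,2]<.054)&(abs(L[...,1]-y)<.03)&(L[...,0]>-.165)&(L[...,0]<-.112); print(y,m.sum(),np.percentile(L[m],[2,50,98],axis=0).round(4).tolist() if m.any() else '')
E
python3 -c "
from h import *
P=BY+np.pi/2
over(); plan((F(-.128,.099,.06),P),(F(-.128,.099,.030),P))"
```

```text
0.099 211 [[-0.1469, 0.0765], [-0.1294, 0.0994], [-0.1129, 0.1236]]
-0.033 0 
-0.099 0 
at [ 0.4332 -0.049   0.1331] phi 1.66
[ 0.431 -0.049  0.06 ] -> [0.007 0.    0.244] yaw -0.001
[ 0.431 -0.049  0.03 ] -> [0.007 0.    0.344] yaw -0.001
```

>>> {"op": "jog_arm", "data": {"deltas": [{"delta_pos":[0.006,0,0.12],"fingers":1,"yaw":0},{"delta_pos":[0.006,0,0.244],"fingers":1,"yaw":0},{"delta_pos":[0.006,0,0.344],"fingers":1,"yaw":0},{"delta_pos":[0.006,0,0.344],"fingers":1,"yaw":0},{"delta_pos":[0.006,0,0.344],"fingers":0.4,"yaw":0},{"delta_pos":[0.006,0,0.344],"fingers":0.4,"yaw":0},{"delta_pos":[0.006,0,0.344],"fingers":0.3,"yaw":0},{"delta_pos":[0.006,0,0.344],"fingers":0.3,"yaw":0},{"delta_pos":[0.006,0,0.344],"fingers":0.3,"yaw":0}]}}

```text
clock: 13.6
eef_pos: [0.4325, -0.0492, 0.0313]
tool_rot: [-0.045, 0.999, -0.0, 0.002]
ft_force: [-0.0, 0.8, 6.2]
grip_width: 0.0482
grasp_force: 60.9
```

>>> {"op": "jog_arm", "data": {"deltas": [{"delta_pos":[0,0,-0.04],"fingers":0.3,"yaw":0},{"delta_pos":[0,0,-0.12],"fingers":0.3,"yaw":0},{"delta_pos":[0,0,-0.25],"fingers":0.3,"yaw":0},{"delta_pos":[0,0,-0.4],"fingers":0.3,"yaw":0},{"delta_pos":[0,0,-0.4],"fingers":0.3,"yaw":0},{"delta_pos":[0,0,-0.4],"fingers":0.3,"yaw":0}]}}

```text
clock: 14.2
eef_pos: [0.4314, -0.0492, 0.151]
tool_rot: [-0.045, 0.999, -0.0, 0.002]
ft_force: [-0.2, 0.6, -0.7]
grip_width: 0.0481
grasp_force: 61.9
```

```bash
cat >> h.py <<'E'
def tray():
  c=cam('top'); w=cloud(c); im=c['image']
  # dark rim: project-free, use plane points at rim height with dark pixels
  g=cv2.cvtColor(im,cv2.COLOR_RGB2GRAY); return c,w,g
E
python3 -c "
from h import *
s=cam('scene'); c,w,g=tray()
a=cv2.resize(s['image'][140:300,200:400],(800,640))[:,:,::-1]; b=cv2.resize(c['image'][200:300,170:350],(800,444))[:,:,::-1]
cv2.imwrite('pics/x4.png',cv2.resize(np.vstack([a,b]),None,fx=.55,fy=.55))
plan(((.4285-.027,.2055+.045,.09),np.pi/2),((.4285-.027,.2055+.045,.013),np.pi/2))"
```

```text
at [ 0.4295 -0.049   0.1487] phi 1.66
[0.401 0.25  0.09 ] -> [0.003 1.003 0.196] yaw 0.114
[0.401 0.25  0.013] -> [0.003 1.002 0.453] yaw 0.114
```

View pics/x4.png

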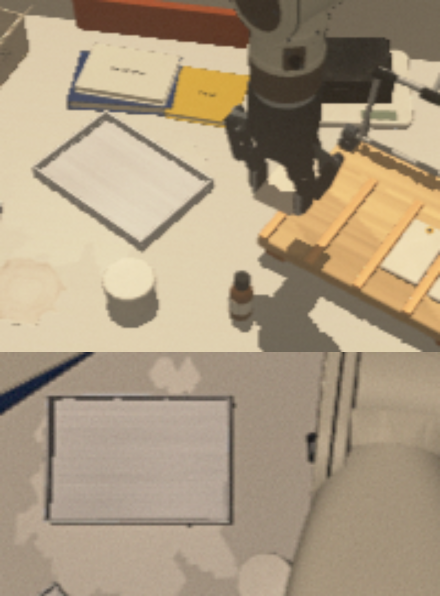

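>>> {"op": "jog_arm", "data": {"deltas": [{"delta_pos":[0,0.15,0],"fingers":0.3,"yaw":0.114},{"delta_pos":[0,0.3,0],"fingers":0.3,"yaw":0.114},{"delta_pos":[0,0.45,0],"fingers":0.3,"yaw":0.114},{"delta_pos":[0,0.6,0],"fingers":0.3,"yaw":0.114},{"delta_pos":[0,0.75,0],"fingers":0.3,"yaw":0.114},{"delta_pos":[0,0.9,0],"fingers":0.3,"yaw":0.114},{"delta_pos":[0.003,1.0,0],"fingers":0.3,"yaw":0.114},{"delta_pos":[0.003,1.0,0.0],"fingers":0.3,"yaw":0.114},{"delta_pos":[0.003,1.0,0.15],"fingers":0.3,"yaw":0.114},{"delta_pos":[0.003,1.0,0.25],"fingers":0.3,"yaw":0.114},{"delta_pos":[0.003,1.0,0.25],"fingers":0.3,"yaw":0.114}]}}

```text
clock: 15.4
eef_pos: [0.3981, 0.2462, 0.0694]
tool_rot: [0.0, 1.0, -0.003, -0.005]
ft_force: [-0.8, -0.2, -0.7]
grip_width: 0.048
grasp_force: 62.0
```

```bash
cat >> h.py <<'E'
TR=(.4285,.2055)
def tab(y):
  "height of things over tray, board-free"
  c=cam('scene'); w=cloud(c); d=w[...,:2]-TR
  m=(abs(d[...,0])<.06)&(abs(d[...,1]-y)<.03)&(w[...,2]>.0)&(w[...,2]<.12)
  return w[m]
E
python3 -c "
from h import *
s=cam('scene'); cv2.imwrite('pics/x5.png',cv2.resize(s['image'][150:270,190:320],None,fx=4.5,fy=4.5)[:,:,::-1])
plan(((.4285-.027,.2055+.045,.03),np.pi/2),((.4285-.027,.2055+.045,.006),np.pi/2))
w=cloud(s); d=w-[*TR,0]
for x in (-.03,0,.03,.05):
  m=(abs(d[...,0]-x)<.008)&(abs(d[...,1]-.045)<.02)&(d[...,2]<.13)&(d[...,2]>.02); print(x,m.sum(),np.percentile(w[m][:,2],[10,50,90]) if m.any() else '')
"
```

```text
at [0.4    0.2473 0.0718] phi 1.57
[0.401 0.25  0.03 ] -> [-0.006  0.011  0.139] yaw -0.001
[0.401 0.25  0.006] -> [-0.007  0.012  0.219] yaw -0.001
-0.03 63 [0.08061897 0.08355302 0.09695343]
0 6 [0.08136593 0.08390019 0.08463702]
0.03 11 [0.07978727 0.08293358 0.08404214]
0.05 0
```

View pics/x5.png

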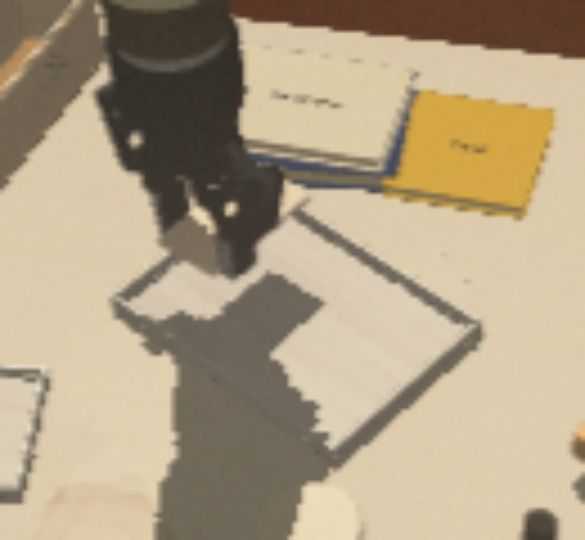

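>>> {"op": "jog_arm", "data": {"deltas": [{"delta_pos":[-0.006,0.011,0.08],"fingers":0.3,"yaw":0},{"delta_pos":[-0.006,0.011,0.139],"fingers":0.3,"yaw":0},{"delta_pos":[-0.006,0.011,0.175],"fingers":0.3,"yaw":0},{"delta_pos":[-0.006,0.011,0.2],"fingers":0.3,"yaw":0},{"delta_pos":[-0.006,0.011,0.22],"fingers":0.3,"yaw":0},{"delta_pos":[-0.006,0.011,0.22],"fingers":0.3,"yaw":0}]}}

```text
clock: 16.05
eef_pos: [0.4044, 0.2528, 0.0084]
tool_rot: [0.0, 1.0, -0.0, -0.0]
ft_force: [-0.6, -0.6, -0.8]
grip_width: 0.048
grasp_force: 62.0
```

>>> {"op": "jog_arm", "data": {"deltas": [{"delta_pos":[0,0,0.01],"fingers":0.3,"yaw":0},{"delta_pos":[0,0,0.01],"fingers":0.3,"yaw":0},{"delta_pos":[0,0,0.01],"fingers":0.3,"yaw":0}]}}

```text
clock: 16.35
eef_pos: [0.4046, 0.2531, 0.0057]
tool_rot: [-0.0, 1.0, 0.0, 0.0]
ft_force: [1.5, -0.1, -0.9]
grip_width: 0.0482
grasp_force: 62.0
```

>>> {"op": "jog_arm", "data": {"deltas": [{"delta_pos":[0,0,0.012],"fingers":0.3,"yaw":0},{"delta_pos":[0,0,0.012],"fingers":0.3,"yaw":0},{"delta_pos":[0,0,0.012],"fingers":0.3,"yaw":0}]}}

```text
clock: 16.65
eef_pos: [0.4043, 0.2529, 0.0017]
tool_rot: [-0.0, 1.0, -0.0, -0.0]
ft_force: [0.5, 0.1, -0.1]
grip_width: 0.048
grasp_force: 62.1
```

>>> {"op": "jog_arm", "data": {"deltas": [{"delta_pos":[0,0,0],"fingers":0.7,"yaw":0},{"delta_pos":[0,0,0],"fingers":0.7,"yaw":0},{"delta_pos":[0,0,0],"fingers":0.7,"yaw":0},{"delta_pos":[0,0,-0.1],"fingers":0.7,"yaw":0},{"delta_pos":[0,0,-0.25],"fingers":0.7,"yaw":0},{"delta_pos":[0,0,-0.4],"fingers":0.5,"yaw":0},{"delta_pos":[0,-0.15,-0.5],"fingers":0.2,"yaw":0},{"delta_pos":[0,-0.3,-0.5],"fingers":0,"yaw":0},{"delta_pos":[0,-0.45,-0.5],"fingers":0,"yaw":0},{"delta_pos":[0,-0.6,-0.5],"fingers":0,"yaw":0},{"delta_pos":[0,-0.6,-0.5],"fingers":0,"yaw":0}]}}

```text
clock: 17.75
eef_pos: [0.4038, 0.0686, 0.152]
tool_rot: [0.004, 1.0, -0.001, -0.0]
ft_force: [0.1, 0.4, -0.5]
grip_width: 0.0
grasp_force: 0.0
```

```bash
cat >> h.py <<'E'
def trayview(name):
  s=cam('scene'); t=cam('top')
  a=cv2.resize(s['image'][150:270,180:320],(560,480),interpolation=2)[:,:,::-1]; b=cv2.resize(t['image'][205:285,175:280],(560,427),interpolation=2)[:,:,::-1]
  cv2.imwrite('pics/'+name,cv2.resize(np.vstack([a,b]),None,fx=.66,fy=.66,interpolation=cv2.INTER_AREA))
  w=cloud(s)
  for y in (-.045,.045):
    for x in (-.03,.03):
      m=(abs(w[...,0]-TR[0]-x)<.008)&(abs(w[...,1]-TR[1]-y)<.012)&(w[...,2]<.05); print(x,y,np.round(np.median(w[m][:,2]),4))
E
python3 -c "
from h import *
trayview('x6.png')
P=BY+np.pi/2
plan((F(.05,-.033,.15),P),(F(.05,-.033,.0425),P))"
```

```text
-0.03 -0.045 0.0033
0.03 -0.045 0.0034
-0.03 0.045 0.0096
0.03 0.045 0.0096
at [0.4045 0.0721 0.152 ] phi 1.568
[ 0.62  -0.165  0.15 ] -> [-0.722 -0.787  0.007] yaw -0.119
[ 0.62  -0.165  0.042] -> [-0.722 -0.787  0.365] yaw -0.119
```

View pics/x6.png

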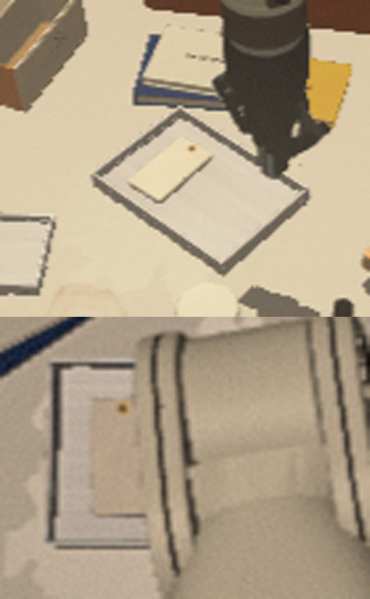

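>>> {"op": "jog_arm", "data": {"deltas": [{"delta_pos":[-0.1,-0.12,0],"fingers":0,"yaw":-0.119},{"delta_pos":[-0.22,-0.24,0],"fingers":0,"yaw":-0.119},{"delta_pos":[-0.33,-0.36,0],"fingers":0,"yaw":-0.119},{"delta_pos":[-0.44,-0.48,0],"fingers":0,"yaw":-0.119},{"delta_pos":[-0.55,-0.6,0],"fingers":0,"yaw":-0.119},{"delta_pos":[-0.65,-0.71,0],"fingers":0,"yaw":-0.119},{"delta_pos":[-0.708,-0.786,0],"fingers":0,"yaw":-0.119},{"delta_pos":[-0.708,-0.786,0],"fingers":0,"yaw":-0.119},{"delta_pos":[-0.708,-0.786,0.0],"fingers":0,"yaw":-0.119},{"delta_pos":[-0.708,-0.786,0.15],"fingers":0,"yaw":-0.119},{"delta_pos":[-0.708,-0.786,0.25],"fingers":0,"yaw":-0.119},{"delta_pos":[-0.708,-0.786,0.25],"fingers":0,"yaw":-0.119}]}}

```text
clock: 19.05
eef_pos: [0.6124, -0.1593, 0.0718]
tool_rot: [-0.048, 0.999, 0.002, -0.005]
ft_force: [-0.5, 0.7, -0.2]
grip_width: -0.0
grasp_force: 0.0
```

```bash
python3 -c "
from h import *
P=BY+np.pi/2
print(bloc(bot.get_obs()['eef_pos']))
plan((F(.046,-.033,.0425),P),(F(-.045,-.033,.0425),P))"
```

```text
[ 0.04254169 -0.02708296]
at [ 0.6124 -0.1593  0.0718] phi 1.667
[ 0.616 -0.165  0.042] -> [-0.012 -0.02   0.098] yaw 0.008
[ 0.526 -0.173  0.042] -> [ 0.291 -0.018  0.101] yaw 0.008
```

>>> {"op": "jog_arm", "data": {"deltas": [{"delta_pos":[0,0,0.08],"fingers":0,"yaw":0},{"delta_pos":[0,0,0.08],"fingers":0,"yaw":0},{"delta_pos":[0,0,0.08],"fingers":0,"yaw":0}]}}

```text
clock: 19.35
eef_pos: [0.6172, -0.1618, 0.0543]
tool_rot: [-0.047, 0.999, -0.0, 0.0]
ft_force: [0.0, -0.9, 0.5]
grip_width: 0.0003
grasp_force: 0.0
```

```bash
python3 -c "
from h import *
P=BY+np.pi/2
print(bloc(bot.get_obs()['eef_pos']))
plan((F(.046,-.033,.0425),P),(F(-.045,-.033,.0425),P))"
```

```text
[ 0.04706732 -0.0299659 ]
at [ 0.6172 -0.1618  0.0543] phi 1.666
[ 0.616 -0.165  0.042] -> [ 0.004 -0.01   0.039] yaw 0.006
[ 0.526 -0.173  0.042] -> [ 0.307 -0.009  0.039] yaw 0.006
```

>>> {"op": "jog_arm", "data": {"deltas": [{"delta_pos":[0.004,-0.01,0.039],"fingers":0,"yaw":0.006},{"delta_pos":[0.004,-0.01,0.039],"fingers":0,"yaw":0.006},{"delta_pos":[0.03,-0.01,0.039],"fingers":0,"yaw":0.006},{"delta_pos":[0.07,-0.01,0.039],"fingers":0,"yaw":0.006},{"delta_pos":[0.11,-0.01,0.039],"fingers":0,"yaw":0.006},{"delta_pos":[0.15,-0.01,0.039],"fingers":0,"yaw":0.006},{"delta_pos":[0.19,-0.01,0.039],"fingers":0,"yaw":0.006},{"delta_pos":[0.23,-0.01,0.039],"fingers":0,"yaw":0.006},{"delta_pos":[0.27,-0.01,0.039],"fingers":0,"yaw":0.006},{"delta_pos":[0.295,-0.01,0.039],"fingers":0,"yaw":0.006},{"delta_pos":[0.307,-0.01,0.039],"fingers":0,"yaw":0.006},{"delta_pos":[0.307,-0.01,0.039],"fingers":0,"yaw":0.006}]}}

```text
clock: 20.55
eef_pos: [0.5252, -0.1746, 0.0414]
tool_rot: [-0.044, 0.999, -0.0, 0.0]
ft_force: [0.3, 0.1, 0.5]
grip_width: -0.0
grasp_force: 0.0
```

>>> {"op": "jog_arm", "data": {"deltas": [{"delta_pos":[-0.01,0,0],"fingers":0,"yaw":0},{"delta_pos":[-0.01,0,-0.15],"fingers":0.0,"yaw":0},{"delta_pos":[-0.01,0,-0.3],"fingers":0.5,"yaw":0},{"delta_pos":[0.15,0,-0.3],"fingers":1,"yaw":0},{"delta_pos":[0.275,0,-0.3],"fingers":1,"yaw":0},{"delta_pos":[0.275,0,-0.3],"fingers":1,"yaw":0},{"delta_pos":[0.275,0,-0.3],"fingers":1,"yaw":0},{"delta_pos":[0.275,0,-0.3],"fingers":1,"yaw":0}]}}

```text
clock: 21.35
eef_pos: [0.4448, -0.182, 0.1314]
tool_rot: [-0.045, 0.999, -0.0, 0.001]
ft_force: [0.5, -0.3, -0.3]
grip_width: 0.0853
grasp_force: 0.0
```

```bash
python3 -c "
from h import *
P=BY+np.pi/2
over(); plan((F(-.128,-.033,.06),P),(F(-.128,-.033,.031),P))"
```

```text
0.099 0 
-0.033 238 [[-0.1479, -0.0547], [-0.1313, -0.0319], [-0.1126, -0.0075]]
-0.099 0 
at [ 0.4449 -0.1819  0.1313] phi 1.66
[ 0.443 -0.181  0.06 ] -> [0.006 0.005 0.238] yaw -0.001
[ 0.443 -0.181  0.031] -> [0.006 0.005 0.334] yaw -0.001
```

>>> {"op": "jog_arm", "data": {"deltas": [{"delta_pos":[0.006,0.005,0.12],"fingers":1,"yaw":0},{"delta_pos":[0.006,0.005,0.24],"fingers":1,"yaw":0},{"delta_pos":[0.006,0.005,0.334],"fingers":1,"yaw":0},{"delta_pos":[0.006,0.005,0.334],"fingers":1,"yaw":0},{"delta_pos":[0.006,0.005,0.334],"fingers":0.4,"yaw":0},{"delta_pos":[0.006,0.005,0.334],"fingers":0.4,"yaw":0},{"delta_pos":[0.006,0.005,0.334],"fingers":0.3,"yaw":0},{"delta_pos":[0.006,0.005,0.334],"fingers":0.3,"yaw":0},{"delta_pos":[0.006,0.005,0.334],"fingers":0.3,"yaw":0}]}}

```text
clock: 22.3
eef_pos: [0.4432, -0.181, 0.0328]
tool_rot: [-0.044, 0.999, -0.001, 0.002]
ft_force: [0.3, 0.6, 6.0]
grip_width: 0.0477
grasp_force: 60.7
```

>>> {"op": "jog_arm", "data": {"deltas": [{"delta_pos":[0,0,-0.04],"fingers":0.3,"yaw":0},{"delta_pos":[0,0,-0.12],"fingers":0.3,"yaw":0},{"delta_pos":[0,0,-0.25],"fingers":0.3,"yaw":0},{"delta_pos":[0,0,-0.4],"fingers":0.3,"yaw":0},{"delta_pos":[0,0,-0.4],"fingers":0.3,"yaw":0},{"delta_pos":[0,0,-0.4],"fingers":0.3,"yaw":0}]}}

```text
clock: 22.9
eef_pos: [0.4423, -0.1809, 0.1526]
tool_rot: [-0.044, 0.999, -0.001, 0.002]
ft_force: [-0.5, -0.3, -0.4]
grip_width: 0.0485
grasp_force: 61.7
```

```bash
python3 -c "
from h import *
plan(((.4285-.026,.2055-.045,.07),np.pi/2))"
```

```text
at [ 0.4423 -0.1809  0.1526] phi 1.66
[0.402 0.16  0.07 ] -> [0.032 1.146 0.273] yaw 0.113
```

Two calls: 1.0 then the rest.

>>> {"op": "jog_arm", "data": {"deltas": [{"delta_pos":[0,0.15,0],"fingers":0.3,"yaw":0.113},{"delta_pos":[0,0.3,0],"fingers":0.3,"yaw":0.113},{"delta_pos":[0,0.45,0],"fingers":0.3,"yaw":0.113},{"delta_pos":[0,0.6,0],"fingers":0.3,"yaw":0.113},{"delta_pos":[0,0.75,0],"fingers":0.3,"yaw":0.113},{"delta_pos":[0,0.88,0],"fingers":0.3,"yaw":0.113},{"delta_pos":[0.02,0.97,0],"fingers":0.3,"yaw":0.113},{"delta_pos":[0.02,1.0,0.0],"fingers":0.3,"yaw":0.113},{"delta_pos":[0.02,1.0,0],"fingers":0.3,"yaw":0.113},{"delta_pos":[0.02,1.0,0],"fingers":0.3,"yaw":0.113},{"delta_pos":[0.02,1.0,0],"fingers":0.3,"yaw":0.113}]}}

```text
clock: 24.0
eef_pos: [0.4088, 0.1167, 0.1506]
tool_rot: [0.001, 1.0, -0.0, -0.0]
ft_force: [0.1, -0.4, -0.3]
grip_width: 0.0483
grasp_force: 61.8
```

```bash
python3 -c "
from h import *
s=cam('scene'); t=cam('top')
a=cv2.resize(s['image'][150:290,180:340],(560,490),interpolation=2)[:,:,::-1]; b=cv2.resize(t['image'][205:285,175:280],(560,427),interpolation=2)[:,:,::-1]
cv2.imwrite('pics/x7.png',cv2.resize(np.vstack([a,b]),None,fx=.62,fy=.62,interpolation=cv2.INTER_AREA))
plan(((.4285-.026,.2055-.045,.03),np.pi/2),((.4285-.026,.2055-.045,.002),np.pi/2))"
```

```text
at [0.4089 0.1168 0.1508] phi 1.569
[0.402 0.16  0.03 ] -> [0.022 0.146 0.403] yaw -0.003
[0.402 0.16  0.002] -> [0.022 0.146 0.496] yaw -0.003
```

View pics/x7.png

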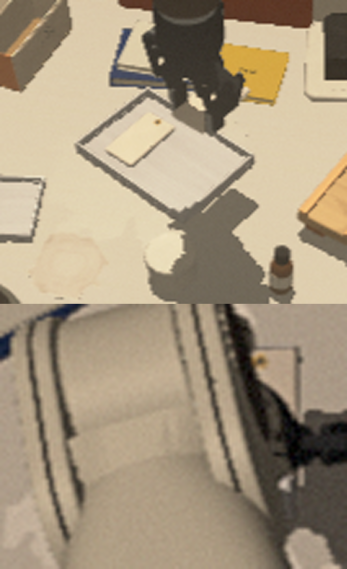

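>>> {"op": "jog_arm", "data": {"deltas": [{"delta_pos":[0.022,0.1,0.0],"fingers":0.3,"yaw":0},{"delta_pos":[0.022,0.146,0.1],"fingers":0.3,"yaw":0},{"delta_pos":[0.022,0.146,0.22],"fingers":0.3,"yaw":0},{"delta_pos":[0.022,0.146,0.32],"fingers":0.3,"yaw":0},{"delta_pos":[0.022,0.146,0.403],"fingers":0.3,"yaw":0},{"delta_pos":[0.022,0.146,0.45],"fingers":0.3,"yaw":0},{"delta_pos":[0.022,0.146,0.475],"fingers":0.3,"yaw":0},{"delta_pos":[0.022,0.146,0.494],"fingers":0.3,"yaw":0},{"delta_pos":[0.022,0.146,0.494],"fingers":0.3,"yaw":0},{"delta_pos":[0.022,0.146,0.494],"fingers":0.3,"yaw":0}]}}

```text
clock: 25.1
eef_pos: [0.4028, 0.1618, 0.0033]
tool_rot: [0.0, 1.0, 0.0, 0.001]
ft_force: [-0.7, 0.2, -0.1]
grip_width: 0.0483
grasp_force: 61.8
```

>>> {"op": "jog_arm", "data": {"deltas": [{"delta_pos":[0,0,0],"fingers":0.7,"yaw":0},{"delta_pos":[0,0,0],"fingers":0.7,"yaw":0},{"delta_pos":[0,0,0],"fingers":0.7,"yaw":0},{"delta_pos":[0,0,-0.1],"fingers":0.7,"yaw":0},{"delta_pos":[0,0,-0.25],"fingers":0.7,"yaw":0},{"delta_pos":[0,0,-0.4],"fingers":0.5,"yaw":0},{"delta_pos":[0,-0.15,-0.5],"fingers":0.2,"yaw":0},{"delta_pos":[0,-0.3,-0.5],"fingers":0,"yaw":0},{"delta_pos":[0,-0.45,-0.5],"fingers":0,"yaw":0},{"delta_pos":[0,-0.6,-0.5],"fingers":0,"yaw":0},{"delta_pos":[0,-0.6,-0.5],"fingers":0,"yaw":0},{"delta_pos":[0,-0.6,-0.5],"fingers":0,"yaw":0}]}}

```text
clock: 26.3
eef_pos: [0.4021, -0.0192, 0.1529]
tool_rot: [0.002, 1.0, 0.0, 0.0]
ft_force: [0.8, -0.2, -0.5]
grip_width: 0.0001
grasp_force: 0.0
```

```bash
python3 -c "
from h import *
trayview('x8.png')
P=BY+np.pi/2
plan((F(.043,-.099,.15),P),(F(.043,-.099,.06),P))"
```

```text
-0.03 -0.045 0.009
0.03 -0.045 0.0097
-0.03 0.045 0.0099
0.03 0.045 0.0094
at [ 0.4021 -0.0176  0.1528] phi 1.572
[ 0.619 -0.231  0.15 ] -> [-0.723 -0.712  0.009] yaw -0.113
[ 0.619 -0.231  0.06 ] -> [-0.723 -0.712  0.309] yaw -0.113
```

>>> {"op": "jog_arm", "data": {"deltas": [{"delta_pos":[-0.11,-0.11,0],"fingers":0,"yaw":-0.113},{"delta_pos":[-0.22,-0.22,0],"fingers":0,"yaw":-0.113},{"delta_pos":[-0.33,-0.33,0],"fingers":0,"yaw":-0.113},{"delta_pos":[-0.44,-0.44,0],"fingers":0,"yaw":-0.113},{"delta_pos":[-0.55,-0.55,0],"fingers":0,"yaw":-0.113},{"delta_pos":[-0.66,-0.65,0],"fingers":0,"yaw":-0.113},{"delta_pos":[-0.723,-0.712,0],"fingers":0,"yaw":-0.113},{"delta_pos":[-0.723,-0.712,0],"fingers":0,"yaw":-0.113},{"delta_pos":[-0.723,-0.712,0.1],"fingers":0,"yaw":-0.113},{"delta_pos":[-0.723,-0.712,0.22],"fingers":0,"yaw":-0.113},{"delta_pos":[-0.723,-0.712,0.309],"fingers":0,"yaw":-0.113},{"delta_pos":[-0.723,-0.712,0.309],"fingers":0,"yaw":-0.113}]}}

```text
clock: 27.6
eef_pos: [0.6155, -0.2278, 0.0548]
tool_rot: [-0.046, 0.999, 0.002, -0.005]
ft_force: [-0.3, -0.2, -0.9]
grip_width: 0.0002
grasp_force: 0.0
```

>>> {"op": "jog_arm", "data": {"deltas": [{"delta_pos":[0,0,0],"fingers":0,"yaw":0},{"delta_pos":[0,0,0],"fingers":0,"yaw":0},{"delta_pos":[0,0,0],"fingers":0,"yaw":0}]}}

```text
clock: 27.9
eef_pos: [0.6207, -0.2319, 0.0625]
tool_rot: [-0.045, 0.999, -0.001, 0.002]
ft_force: [0.1, 0.5, -0.2]
grip_width: -0.0
grasp_force: 0.0
```

```bash
python3 -c "
from h import *
P=BY+np.pi/2
print(bloc(bot.get_obs()['eef_pos']))
plan((F(.043,-.099,.0425),P),(F(-.045,-.099,.0425),P))"
```

```text
[ 0.04426551 -0.10011712]
at [ 0.6207 -0.2319  0.0625] phi 1.66
[ 0.619 -0.231  0.042] -> [0.004 0.004 0.067] yaw -0.001
[ 0.532 -0.239  0.042] -> [0.298 0.004 0.066] yaw -0.001
```

>>> {"op": "jog_arm", "data": {"deltas": [{"delta_pos":[0.004,0.004,0.066],"fingers":0,"yaw":0},{"delta_pos":[0.004,0.004,0.066],"fingers":0,"yaw":0},{"delta_pos":[0.03,0.004,0.066],"fingers":0,"yaw":0},{"delta_pos":[0.07,0.004,0.066],"fingers":0,"yaw":0},{"delta_pos":[0.11,0.004,0.066],"fingers":0,"yaw":0},{"delta_pos":[0.15,0.004,0.066],"fingers":0,"yaw":0},{"delta_pos":[0.19,0.004,0.066],"fingers":0,"yaw":0},{"delta_pos":[0.23,0.004,0.066],"fingers":0,"yaw":0},{"delta_pos":[0.265,0.004,0.066],"fingers":0,"yaw":0},{"delta_pos":[0.285,0.004,0.066],"fingers":0,"yaw":0},{"delta_pos":[0.297,0.004,0.066],"fingers":0,"yaw":0},{"delta_pos":[0.297,0.004,0.066],"fingers":0,"yaw":0}]}}

```text
clock: 29.1
eef_pos: [0.5299, -0.2387, 0.0405]
tool_rot: [-0.044, 0.999, -0.0, 0.0]
ft_force: [0.0, -0.4, 0.8]
grip_width: -0.0001
grasp_force: 0.0
```

>>> {"op": "jog_arm", "data": {"deltas": [{"delta_pos":[-0.01,0,0],"fingers":0,"yaw":0},{"delta_pos":[-0.01,0,-0.15],"fingers":0.0,"yaw":0},{"delta_pos":[-0.01,0,-0.3],"fingers":0.5,"yaw":0},{"delta_pos":[0.15,0,-0.3],"fingers":1,"yaw":0},{"delta_pos":[0.275,0,-0.3],"fingers":1,"yaw":0},{"delta_pos":[0.275,0,-0.3],"fingers":1,"yaw":0},{"delta_pos":[0.275,0,-0.3],"fingers":1,"yaw":0},{"delta_pos":[0.275,0,-0.3],"fingers":1,"yaw":0}]}}

```text
clock: 29.9
eef_pos: [0.4496, -0.2462, 0.1305]
tool_rot: [-0.045, 0.999, -0.0, 0.001]
ft_force: [0.1, -0.9, 0.6]
grip_width: 0.0848
grasp_force: 0.0
```

```bash
python3 -c "
from h import *
P=BY+np.pi/2
over(); plan((F(-.128,-.099,.06),P),(F(-.128,-.099,.031),P))"
```

```text
0.099 1 [[-0.1125, 0.084], [-0.1125, 0.084], [-0.1125, 0.084]]
-0.033 0 
-0.099 262 [[-0.1477, -0.1213], [-0.1311, -0.0984], [-0.1126, -0.0744]]
at [ 0.4496 -0.2461  0.1303] phi 1.66
[ 0.449 -0.246  0.06 ] -> [ 0.002 -0.     0.234] yaw -0.001
[ 0.449 -0.246  0.031] -> [ 0.002 -0.     0.331] yaw -0.001
```

>>> {"op": "jog_arm", "data": {"deltas": [{"delta_pos":[0.002,0.002,0.12],"fingers":1,"yaw":0},{"delta_pos":[0.002,0.002,0.24],"fingers":1,"yaw":0},{"delta_pos":[0.002,0.002,0.331],"fingers":1,"yaw":0},{"delta_pos":[0.002,0.002,0.331],"fingers":1,"yaw":0},{"delta_pos":[0.002,0.002,0.331],"fingers":0.4,"yaw":0},{"delta_pos":[0.002,0.002,0.331],"fingers":0.4,"yaw":0},{"delta_pos":[0.002,0.002,0.331],"fingers":0.3,"yaw":0},{"delta_pos":[0.002,0.002,0.331],"fingers":0.3,"yaw":0},{"delta_pos":[0.002,0.002,0.331],"fingers":0.3,"yaw":0}]}}

```text
clock: 30.85
eef_pos: [0.4492, -0.2461, 0.0328]
tool_rot: [-0.044, 0.999, -0.001, 0.002]
ft_force: [0.3, 0.0, 6.8]
grip_width: 0.0481
grasp_force: 61.2
```

>>> {"op": "jog_arm", "data": {"deltas": [{"delta_pos":[0,0,-0.04],"fingers":0.3,"yaw":0},{"delta_pos":[0,0,-0.12],"fingers":0.3,"yaw":0},{"delta_pos":[0,0,-0.25],"fingers":0.3,"yaw":0},{"delta_pos":[0,0,-0.4],"fingers":0.3,"yaw":0},{"delta_pos":[0,0,-0.4],"fingers":0.3,"yaw":0},{"delta_pos":[0,0,-0.4],"fingers":0.3,"yaw":0}]}}

```text
clock: 31.45
eef_pos: [0.448, -0.2458, 0.1528]
tool_rot: [-0.044, 0.999, -0.001, 0.001]
ft_force: [-0.1, -0.5, -1.4]
grip_width: 0.0483
grasp_force: 62.0
```

>>> {"op": "jog_arm", "data": {"deltas": [{"delta_pos":[0,0.15,0],"fingers":0.3,"yaw":0.113},{"delta_pos":[0,0.3,0],"fingers":0.3,"yaw":0.113},{"delta_pos":[0,0.45,0],"fingers":0.3,"yaw":0.113},{"delta_pos":[0,0.6,0],"fingers":0.3,"yaw":0.113},{"delta_pos":[0,0.75,0],"fingers":0.3,"yaw":0.113},{"delta_pos":[0,0.88,0],"fingers":0.3,"yaw":0.113},{"delta_pos":[0.02,0.97,0],"fingers":0.3,"yaw":0.113},{"delta_pos":[0.02,1.0,0.0],"fingers":0.3,"yaw":0.113},{"delta_pos":[0.02,1.0,0],"fingers":0.3,"yaw":0.113},{"delta_pos":[0.02,1.0,0],"fingers":0.3,"yaw":0.113}]}}

```text
clock: 32.45
eef_pos: [0.4146, 0.0522, 0.1503]
tool_rot: [0.0, 1.0, -0.0, -0.001]
ft_force: [-0.9, 0.3, -0.1]
grip_width: 0.0478
grasp_force: 62.0
```

```bash
python3 -c "
from h import *
trayview('x8.png')
s=cam('scene'); w=cloud(s); p=bot.get_obs()['eef_pos']; d=w-p
for x in (0,.02,.04,.06): m=(abs(d[...,0]-x)<.008)&(abs(d[...,1])<.02)&(abs(d[...,2])<.03); print(x,m.sum(),np.median(d[m],axis=0))
plan(((.4285-.027,.2055-.045,.1),np.pi/2))"
```

```text
-0.03 -0.045 0.0092
0.03 -0.045 0.0099
-0.03 0.045 0.0094
0.03 0.045 0.0094
0 64 [-0.00112444  0.00073365  0.01206949]
0.02 18 [0.01598464 0.01209419 0.01183412]
0.04 2 [ 0.03279992 -0.00060668  0.01267915]
0.06 0 [nan nan nan]
at [0.4149 0.0518 0.1507] phi 1.569
[0.401 0.16  0.1  ] -> [0.045 0.362 0.169] yaw -0.003
  return _methods._mean(a, axis=axis, dtype=dtype,
  ret = um.true_divide(
```

View pics/x8.png

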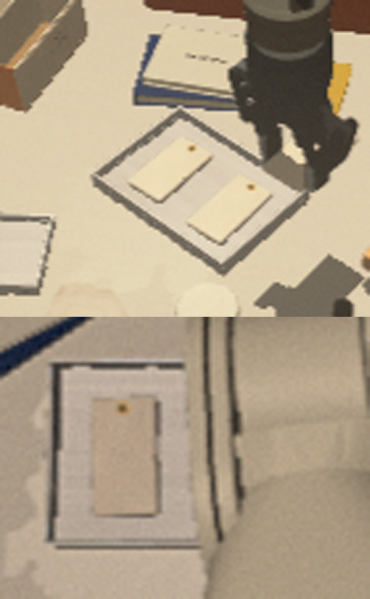

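>>> {"op": "jog_arm", "data": {"deltas": [{"delta_pos":[0.041,0.15,0.0],"fingers":0.3,"yaw":0},{"delta_pos":[0.041,0.28,0.0],"fingers":0.3,"yaw":0},{"delta_pos":[0.041,0.367,0.05],"fingers":0.3,"yaw":0},{"delta_pos":[0.041,0.367,0.17],"fingers":0.3,"yaw":0},{"delta_pos":[0.041,0.367,0.3],"fingers":0.3,"yaw":0},{"delta_pos":[0.041,0.367,0.4],"fingers":0.3,"yaw":0},{"delta_pos":[0.041,0.367,0.44],"fingers":0.3,"yaw":0},{"delta_pos":[0.041,0.367,0.46],"fingers":0.3,"yaw":0},{"delta_pos":[0.041,0.367,0.479],"fingers":0.3,"yaw":0},{"delta_pos":[0.041,0.367,0.479],"fingers":0.3,"yaw":0},{"delta_pos":[0.041,0.367,0.479],"fingers":0.3,"yaw":0}]}}

```text
clock: 33.7
eef_pos: [0.4035, 0.1631, 0.0079]
tool_rot: [0.0, 1.0, 0.0, 0.001]
ft_force: [-0.4, 0.2, -0.4]
grip_width: 0.0481
grasp_force: 62.1
```

>>> {"op": "jog_arm", "data": {"deltas": [{"delta_pos":[0,0,0],"fingers":0.68,"yaw":0},{"delta_pos":[0,0,0],"fingers":0.68,"yaw":0},{"delta_pos":[0,0,0],"fingers":0.68,"yaw":0},{"delta_pos":[0,0,-0.1],"fingers":0.68,"yaw":0},{"delta_pos":[0,0,-0.25],"fingers":0.68,"yaw":0},{"delta_pos":[0,0,-0.4],"fingers":0.5,"yaw":0},{"delta_pos":[0,-0.15,-0.5],"fingers":0.2,"yaw":0},{"delta_pos":[0,-0.3,-0.6],"fingers":0,"yaw":0},{"delta_pos":[0,-0.45,-0.7],"fingers":0,"yaw":0},{"delta_pos":[0,-0.6,-0.8],"fingers":0,"yaw":0},{"delta_pos":[0,-0.6,-0.8],"fingers":0,"yaw":0},{"delta_pos":[0,-0.6,-0.8],"fingers":0,"yaw":0}]}}

```text
clock: 34.9
eef_pos: [0.4035, -0.0187, 0.2491]
tool_rot: [0.002, 1.0, -0.0, 0.002]
ft_force: [1.5, 0.3, -0.2]
grip_width: 0.0001
grasp_force: 0.0
```

```bash
python3 -c "
from h import *
trayview('x9.png')
"
```

```text
-0.03 -0.045 0.015
0.03 -0.045 0.015
-0.03 0.045 0.0088
0.03 0.045 0.0097
```

View pics/x9.png

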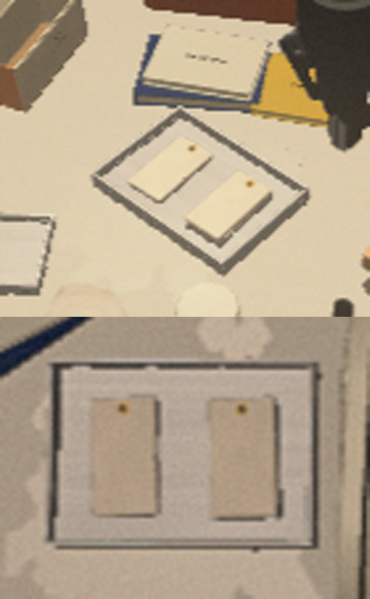

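```bash
python3 -c "
from h import *
for n in ('scene','top'):
  c=cam(n); w=cloud(c); L=bloc(w)
  m=(abs(L[...,1])<.03)&(L[...,0]>.06)&(L[...,0]<.2)&(w[...,2]>.165)&(w[...,2]<.23)
  print(n,m.sum(),np.percentile(np.c_[L[m],w[m][:,2]],[5,50,95],axis=0).round(3).tolist() if m.any() else '')
print(F(.148,0,.184))
plan((F(.1,0,.26),BY))"
```

```text
scene 111 [[0.114, -0.027, 0.166], [0.147, -0.003, 0.186], [0.154, 0.026, 0.19]]
top 146 [[0.133, -0.029, 0.172], [0.148, -0.001, 0.187], [0.154, 0.027, 0.191]]
(np.float64(0.7150010044857751), np.float64(-0.12289797471869435), 0.184)
at [ 0.4018 -0.0162  0.2462] phi 1.572
[ 0.667 -0.127  0.26 ] -> [-0.884 -0.371 -0.048] yaw 1.887
```

>>> {"op": "jog_arm", "data": {"deltas": [{"delta_pos":[-0.15,-0.07,-0.05],"fingers":0.5,"yaw":0.95},{"delta_pos":[-0.3,-0.14,-0.1],"fingers":1,"yaw":0.95},{"delta_pos":[-0.45,-0.21,-0.1],"fingers":1,"yaw":0.95},{"delta_pos":[-0.6,-0.29,-0.1],"fingers":1,"yaw":0.95},{"delta_pos":[-0.6,-0.37,-0.1],"fingers":1,"yaw":0.95},{"delta_pos":[-0.6,-0.371,-0.1],"fingers":1,"yaw":0.95},{"delta_pos":[-0.6,-0.371,-0.1],"fingers":1,"yaw":0.95},{"delta_pos":[-0.6,-0.371,-0.1],"fingers":1,"yaw":0.95}]}}

```text
clock: 35.9
eef_pos: [0.582, -0.1267, 0.2768]
tool_rot: [0.363, 0.932, 0.0, -0.001]
ft_force: [0.5, 0.5, 0.4]
grip_width: 0.0855
grasp_force: 0.0
```

>>> {"op": "jog_arm", "data": {"deltas": [{"delta_pos":[0,0,0],"fingers":1,"yaw":0.937},{"delta_pos":[0,0,0],"fingers":1,"yaw":0.937},{"delta_pos":[0,0,0],"fingers":1,"yaw":0.937},{"delta_pos":[0,0,0],"fingers":1,"yaw":0.937},{"delta_pos":[0,0,0],"fingers":1,"yaw":0.937},{"delta_pos":[0,0,0],"fingers":1,"yaw":0.937},{"delta_pos":[0,0,0],"fingers":1,"yaw":0.937}]}}

```text
clock: 36.6
eef_pos: [0.5822, -0.1272, 0.2779]
tool_rot: [0.673, 0.739, 0.0, 0.0]
ft_force: [-0.4, 0.7, 0.1]
grip_width: 0.0854
grasp_force: 0.0
```

```bash
python3 -c "
from h import *
s=np.load('t0.npz')['w']; L=bloc(s)
for x in np.arange(.15,.29,.02):
  m=(abs(L[...,1])<.05)&(abs(L[...,0]-x)<.01); print(round(x,2),np.nanmax(s[m][:,2]).round(3) if m.any() else '')
print(bloc(bot.get_obs()['eef_pos']))
plan((F(.127,0,.24),BY),(F(.127,0,.161),BY))"
```

```text
0.15 0.006
0.17 0.007
0.19 0.007
0.21 0.179
0.23 0.188
0.25 0.189
0.27 0.204
[0.0153751  0.00763098]
at [ 0.5822 -0.1272  0.2779] phi 0.093
[ 0.694 -0.125  0.24 ] -> [-0.027  0.372  0.127] yaw 0.004
[ 0.694 -0.125  0.161] -> [-0.027  0.372  0.39 ] yaw 0.004
```

>>> {"op": "jog_arm", "data": {"deltas": [{"delta_pos":[-0.026,0.15,0.0],"fingers":1,"yaw":0},{"delta_pos":[-0.026,0.28,0.0],"fingers":1,"yaw":0},{"delta_pos":[-0.026,0.349,0.0],"fingers":1,"yaw":0},{"delta_pos":[-0.026,0.349,0.0],"fingers":1,"yaw":0},{"delta_pos":[-0.026,0.349,0.0],"fingers":1,"yaw":0},{"delta_pos":[-0.026,0.349,0.127],"fingers":1,"yaw":0},{"delta_pos":[-0.026,0.349,0.127],"fingers":1,"yaw":0}]}}

```text
clock: 37.3
eef_pos: [0.6824, -0.126, 0.2331]
tool_rot: [0.675, 0.738, -0.004, -0.006]
ft_force: [-0.9, -0.1, -1.4]
grip_width: 0.0855
grasp_force: 0.0
```

```bash
python3 -c "
from h import *
print(bloc(bot.get_obs()['eef_pos']))
plan((F(.121,0,.162),BY))"
```

```text
[ 0.11523354 -0.00017594]
at [ 0.6824 -0.126   0.2331] phi 0.09
[ 0.688 -0.125  0.162] -> [-0.     0.022  0.237] yaw -0.001
```

>>> {"op": "jog_arm", "data": {"deltas": [{"delta_pos":[0,0.003,0.08],"fingers":1,"yaw":0},{"delta_pos":[0,0.003,0.14],"fingers":1,"yaw":0},{"delta_pos":[0,0.003,0.2],"fingers":1,"yaw":0},{"delta_pos":[0,0.003,0.255],"fingers":1,"yaw":0},{"delta_pos":[0,0.003,0.255],"fingers":1,"yaw":0},{"delta_pos":[0,0.003,0.255],"fingers":1,"yaw":0}]}}

```text
clock: 37.9
eef_pos: [0.6885, -0.1269, 0.1646]
tool_rot: [0.675, 0.738, 0.0, 0.001]
ft_force: [-0.6, 0.5, 0.2]
grip_width: 0.0851
grasp_force: 0.0
```

>>> {"op": "jog_arm", "data": {"deltas": [{"delta_pos":[0,0,0],"fingers":0.55,"yaw":0},{"delta_pos":[0,0,0],"fingers":0.55,"yaw":0},{"delta_pos":[0,0,-0.02],"fingers":0.55,"yaw":0},{"delta_pos":[0,0,-0.04],"fingers":0.4,"yaw":0},{"delta_pos":[0,0,-0.045],"fingers":0.3,"yaw":0},{"delta_pos":[0,0,-0.045],"fingers":0,"yaw":0},{"delta_pos":[0,0,-0.045],"fingers":0,"yaw":0},{"delta_pos":[0,0,-0.045],"fingers":0,"yaw":0}]}}

```text
clock: 38.7
eef_pos: [0.6891, -0.1267, 0.1772]
tool_rot: [0.675, 0.738, 0.001, 0.001]
ft_force: [1.9, 0.6, 6.1]
grip_width: 0.0101
grasp_force: 58.5
```

```bash
python3 -c "
from h import *
p=bot.get_obs()['eef_pos']; x,y=bloc(p); print(x,y,bot.get_obs()['grip_width'])
a=np.arccos((.09-x)/.137); print('a',a)
for th in np.arange(1.55,.2,-.15):
  b=th+.161; print(round(th,2), np.round(np.array([ (.09-.137*np.cos(b)-x), -.137*(np.sin(b)-np.sin(a))])/.3,3))
"
```

```text
0.1219075475561149 -0.0014642172196353102 0.01007229140301743
a 1.805856811139416
1.55 [-0.043 -0.008]
1.4 [-0.111 -0.013]
1.25 [-0.179 -0.007]
1.1 [-0.246  0.009]
0.95 [-0.309  0.035]
0.8 [-0.368  0.07 ]
0.65 [-0.421  0.113]
0.5 [-0.467  0.164]
0.35 [-0.505  0.221]
0.2 [-0.534  0.283]
```

Gripped. Drive it down along the arc.

>>> {"op": "jog_arm", "data": {"deltas": [{"delta_pos":[0,-0.043,-0.008],"fingers":0,"yaw":0},{"delta_pos":[0,-0.077,-0.011],"fingers":0,"yaw":0},{"delta_pos":[0,-0.111,-0.013],"fingers":0,"yaw":0},{"delta_pos":[0,-0.145,-0.011],"fingers":0,"yaw":0},{"delta_pos":[0,-0.179,-0.007],"fingers":0,"yaw":0},{"delta_pos":[0,-0.213,0.0],"fingers":0,"yaw":0},{"delta_pos":[0,-0.246,0.009],"fingers":0,"yaw":0},{"delta_pos":[0,-0.278,0.021],"fingers":0,"yaw":0},{"delta_pos":[0,-0.309,0.035],"fingers":0,"yaw":0},{"delta_pos":[0,-0.339,0.052],"fingers":0,"yaw":0},{"delta_pos":[0,-0.368,0.07],"fingers":0,"yaw":0},{"delta_pos":[0,-0.368,0.07],"fingers":0,"yaw":0}]}}

```text
clock: 39.9
eef_pos: [0.5766, -0.1373, 0.1541]
tool_rot: [0.675, 0.737, -0.001, -0.001]
ft_force: [-0.1, -2.2, 2.0]
grip_width: 0.01
grasp_force: 60.1
```

>>> {"op": "jog_arm", "data": {"deltas": [{"delta_pos":[0,-0.027,0.021],"fingers":0,"yaw":0},{"delta_pos":[0,-0.053,0.043],"fingers":0,"yaw":0},{"delta_pos":[0,-0.077,0.068],"fingers":0,"yaw":0},{"delta_pos":[0,-0.099,0.094],"fingers":0,"yaw":0},{"delta_pos":[0,-0.119,0.122],"fingers":0,"yaw":0},{"delta_pos":[0,-0.137,0.151],"fingers":0,"yaw":0},{"delta_pos":[0,-0.152,0.182],"fingers":0,"yaw":0},{"delta_pos":[0,-0.166,0.213],"fingers":0,"yaw":0},{"delta_pos":[0,-0.172,0.235],"fingers":0,"yaw":0},{"delta_pos":[0,-0.172,0.235],"fingers":0,"yaw":0}]}}

```text
clock: 40.9
eef_pos: [0.5277, -0.1417, 0.0836]
tool_rot: [0.675, 0.738, -0.0, 0.001]
ft_force: [5.1, -4.6, -2.8]
grip_width: 0.0097
grasp_force: 58.6
```

>>> {"op": "jog_arm", "data": {"deltas": [{"delta_pos":[0,0,0],"fingers":0.3,"yaw":0},{"delta_pos":[0,0,0],"fingers":0.3,"yaw":0},{"delta_pos":[0,0,0],"fingers":0.3,"yaw":0},{"delta_pos":[0,0,-0.1],"fingers":0.3,"yaw":0},{"delta_pos":[0,0,-0.2],"fingers":0.3,"yaw":0},{"delta_pos":[0,0,-0.35],"fingers":0.3,"yaw":0},{"delta_pos":[0.2,0,-0.5],"fingers":0.3,"yaw":0},{"delta_pos":[0.35,0,-0.5],"fingers":0.3,"yaw":0},{"delta_pos":[0.5,0,-0.5],"fingers":0.3,"yaw":0},{"delta_pos":[0.5,0,-0.5],"fingers":0.3,"yaw":0},{"delta_pos":[0.5,0,-0.5],"fingers":0.3,"yaw":0}]}}

```text
clock: 42.0
eef_pos: [0.5131, 0.0102, 0.2347]
tool_rot: [0.673, 0.739, -0.0, -0.0]
ft_force: [-0.8, -0.6, -0.4]
grip_width: 0.0256
grasp_force: 0.0
```

```bash
python3 -c "
from h import *
trayview('x10.png')
for n in ('scene','top'):
  c=cam(n); w=cloud(c); L=bloc(w)
  m=(abs(L[...,1])<.03)&(L[...,0]>-.07)&(L[...,0]<.2)&(w[...,2]>.06)&(w[...,2]<.2)
  print(n,m.sum(),np.percentile(np.c_[L[m],w[m][:,2]],[5,50,95],axis=0).round(3).tolist() if m.any() else '')
  b=(abs(w[...,0]-.369)<.02)&(abs(w[...,1]+.045)<.02)&(w[...,2]>.03)&(w[...,2]<.09);print(np.median(w[b],axis=0))
"
```

```text
-0.03 -0.045 0.0156
0.03 -0.045 0.0158
-0.03 0.045 0.0089
0.03 0.045 0.0093
scene 167 [[-0.051, -0.026, 0.061], [-0.044, -0.001, 0.076], [0.092, 0.027, 0.082]]
[ 0.36438006 -0.04994553  0.04927524]
top 197 [[-0.05, -0.026, 0.061], [-0.04, 0.0, 0.075], [0.093, 0.026, 0.082]]
[nan nan nan]
  return _methods._mean(a, axis=axis, dtype=dtype,
  ret = um.true_divide(
```

Clamp is shut (bar about 6 mm lower than before, at the −0.05 stop), and the tablets lie flat in the tray.

```bash
python3 -c "
from workcell import bot
print(bot.job_done())"
```

```text
the job is handed in; nothing more can be done
None
```

The job is handed in, with no verdict returned: by depth readings, all three tablets present lie flat in the drying tray (two stacked, one beside them) and the clamp is shut on the empty board.

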